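Put the film canisters away in the door rack and snap the cabinet shut

TASK

Stand the blue air blower upright on the cork coaster, out of the way of the blue cabinet door, then pull the door open past its roller catch, well open. Stand every film canister upright in the white rack on the inside of the open door, one to a compartment, and then push the door until the catch snaps it fully shut, with the canisters still standing in the rack. Leave the loupe, the lens cap and the remote where they are.

Things in the scene. Friction and masses are not known exactly. Their poses are not given: they have to be found in the camera images.
- cabinet: small fixed wooden desktop cabinet, 300 mm wide, 150 mm deep, 148 mm high, 10 mm walls and roof; origin at the centre of its underside. Its own -x axis points out of its front, where the door is (it faces the robot's right); its own y runs along the front; the door's hinge is at its -y front corner, the one far from the robot
- door (a joint): angle (rad) of the blue door on the cabinet's front: 0 shut, up to 1.75 open (counter-clockwise seen from above). A sprung roller catch at its free edge holds it: about 8 N at the handle pulls it open, and as much pushes it shut. It pushes the door off between about 0.065 and 0.03 rad; below about 0.02 rad it draws it home to 0. Elsewhere the door stays where it is left (friction 0.06 N m)
- door_hinge (a point): point on the door's vertical hinge axis, at z = 0, in the plane of the door's inner face. Its axes turn with the door: y along the door from hinge to free edge, x from the outer to the inner (rack) side, z up; with the door shut they are the cabinet's axes. The panel spans y = 1 to 289 mm, x = -15 to -1 mm, z = 4 to 146 mm
- door_handle (a point): middle of the steel handle bar on the door's outer face, z = 120 mm: a level round bar along the door, 10 mm thick, 64 mm long, its centreline 42 mm off the outer face (37 mm of free room behind it) and its middle 245 mm from the hinge axis along the door; an 8 mm post at each end; axes as door_hinge
- rack (a point): middle of the floor (upper side) of the white rack on the door's inner face, z = 75 mm; axes as door_hinge. Inside it is 66 mm deep (door_hinge x 0 to 66 mm); outside 207 mm long. A 3 mm outer rail, end walls and dividers, all 12 mm high, make four compartments, each 48 mm along the door. With the door open it is loaded from above; in the shut cabinet there are 63 mm above its floor
- coaster: flat round cork coaster fixed on the desk, 120 mm diameter, 5 mm thick; origin at the centre of its underside
- blower: blue rubber air blower standing upright in the path of the door at the start: a flat weighted black foot, 70 mm diameter and 12 mm high, a squat bulb 62 mm across up to 72 mm height, above it a round blue collar of 22 mm diameter from 72 to 108 mm height (good to grip), then a thin white nozzle, 10 mm, to 135 mm; 120 g; origin at the centre of its foot, z up along it
- loupe: loose round magnifier, clear with a silvery top, 48 mm diameter, 44 mm tall, among the canisters; to be left alone; origin at the centre of its underside
- cap: loose flat black lens cap, 54 mm diameter, 11 mm thick, among the canisters; to be left alone; origin at the centre of its underside
- remote: loose small black remote control, 60 x 34 x 12 mm, lying on the desk near the robot; to be left alone; origin at the centre of its underside
- can0: black plastic film canister with a yellow lid, round, 36 mm diameter, 52 mm tall (35 g), standing on the desk at the start; origin at the centre of its underside, z up along it. Three or four canisters are present
- can1: another film canister like can0
- can2: another film canister like can0
- can3: another film canister like can0
- rack0 (a point): point on the floor (z = 75 mm) of the rack's compartment 0 (0 next to the hinge, 3 next to the free edge), in the middle of its length, 42 mm from the door's inner face: a canister centred here has 24 mm of room to the panel and 6 mm to the outer rail; axes as door_hinge
- rack1 (a point): the same point of compartment 1, 51 mm farther along the door than rack0
- rack2 (a point): the same point of compartment 2, 102 mm farther along the door than rack0
- rack3 (a point): the same point of compartment 3, 153 mm farther along the door than rack0
There are look-alikes about, which are no part of the job. What is shaped like the can1 but pink or red is not meant.

How it is judged:
By the outcome, as a careful person would: the job done as asked, in the order asked, and still so for the second after the job is handed in, with the robot touching nothing.
Of can0, can1, can2, can3 only 3 to 4 are there at a start; the rules pass over those that are not, and their reading is None.
At some moment in a run one of blower may be knocked a few centimetres aside while the robot is not near it.
It also fails if it takes over 210 s, if anything falls off the work surface, if the arm or the gripper's body presses on something with over 40 N, if the wrist force passes 120 N, or if a joint passes its speed limit or range.

ROBOT

A 6-joint arm with a two-finger parallel gripper is mounted at the origin on the work surface. World frame = base frame: x ahead of the robot, y to its left, z up, the work surface at z = 0. Lengths are in m, angles in rad, forces in N, time in s.
With the tool pointing down it reaches from about 0.275 to 0.725 m from the base axis. Payload 15.9 kg.
Tool frame: the origin (TCP) lies at the very end of the fingers, on their centre line; the grasp point (between the pads) lies 19 mm behind it; z points along the fingers, y is the direction in which the jaws open and shut (so a half turn about z gives the same grasp; the last joint's range is limited). The gripper opens to 85 mm and grips with 20 to 120 N. Pads are 22 mm wide; open, the fingers measure 114 mm over their backs; the gripper's body (76 mm by 85 mm) begins 54 mm behind the grasp point. The pads swing forward as they close: fully open they stand 13 mm farther back than shut.
Start: joints at [1.279, 0.213, -0.034, 1.323, 0, 1.571], TCP at [0.144, 0.479, 0.231] pointing down, gripper open.
Joint ranges: [-2.98, 2.98], [-0.74, 1.72], [-1.14, 1.35], [-2.1, 2.04], [-1.57, 1.44], [-3.14, 3.14]. Speed limits (rad/s): [1.89, 1.89, 2.39, 2.57, 3.14, 3.14].

INTERFACE

Orientations are given as [roll, pitch, yaw] about the fixed x, y, z axes, in that order (R = Rz(yaw) Ry(pitch) Rx(roll)).
In Python, from rig import env gives the robot as it stands.
- The arm moves only by the tool drive_tool, never from a script. Its argument "steps" is a list that holds one entry, the list of rows, each a list of 4 numbers: the shift along the tool's x, y, z in mm, then the turn about the tool's z in degrees. In form: [[[x, y, z, spin], ...]]. A call has 1 to 20 rows; each row is the pose to reach, as a shift and turn from the pose measured when the call began, along the tool's axes at that moment; what a row does not reach only later rows make up. A row lasts 1/10 s, in which the tool goes at most 50 mm and 8.59 degrees, less where a joint would pass 70% of its speed; a pose out of reach is approached as far as the arm can. A call with a gripper value outside its range is refused whole. "claw" is the opening, from 0 (shut) to 1 (fully open), set as the call begins (left out, the last holds). The fingers move at their own pace and stop on an object; "grip_force" is the grip in N (left out, the last holds). Time passes only in rows, so rows that repeat a pose let the fingers close. It gives the time, the measured TCP pose, the force and the opening at its end, in the units of the state.
- env.get_obs(): the state, without advancing time (a new reading comes with each control period).
- env.snapshot(name): name is "scene" or "top" or "wrist"; returns the picture (400x640x3 uint8, red, green, blue); there is no depth.
- env.calibration(name): a dict with "fov_y" (degrees; the focal length in pixels is half the picture's height over the tangent of half this angle, whatever the lens; pixels are square), "cx", "cy" (the principal point, pixels), "R" (3x3) and "t" (3): a world point X has camera coordinates R X + t. Camera axes: x right, y down, z forward; pixel columns grow to the right and rows downward; lengths in m; the calibration is good to about 2 mm. A picture is of the moment at which its call begins: read the wrist's pose just before it. calibration takes no time and is no camera call; for the wrist camera it gives the pose at the moment of the call.
- env.sign_off(): hands the job in, once; it reports no verdict.
The state is a dict: "clock": time; "joint_pos": joint angles; "joint_velocities": joint speeds; "joint_efforts": joint torques, N m; "eef_pos": TCP position; "tool_rot": TCP orientation; "wrist_force": force on the tool from outside, world axes, zero at the start; "ft_torque": the same for the moment, N m; "opening": opening from 0.0 (shut) to 1.0 (fully open).
Only numpy, scipy, OpenCV 4.12 (cv2) and the standard library are available. Lean on these libraries where they do the work, as an engineer would, in place of code of your own. Each camera call takes 0.05 s, during which the arm holds its last target. There are 200 camera calls.

## Working session

There is one attempt and no reset: what is moved stays moved. The work goes in short steps, Python scripts to look and compute and a tool call to move; the robot and the scene stay as the last step left them, time stands still between calls to the robot, and variables do not carry over. Pictures are saved under pics/ and viewed, about 12 in all and at most 16, crops included, and the job is handed in when it is done.

Besides the shell and the picture viewer there is one more tool, called after "Request:" by a JSON object that holds its "name" and its "arguments". drive_tool: Moves the arm, as the interface text tells. Its arguments: {"type":"object","properties":{"steps":{"type":"array","items":{"type":"array","items":{"type":"array","items":{"type":"number"}}}},"claw":{"type":"number"},"grip_force":{"type":"number"}},"required":["steps"]}

```bash
ls; mkdir -p pics; python3 - <<'E'
from rig import env
import cv2
o=env.get_obs();print(o)
for n in("scene","top"):
    print(n,env.calibration(n)); cv2.imwrite(f"pics/{n}0.png",cv2.cvtColor(env.snapshot(n),cv2.COLOR_RGB2BGR))
print(env.calibration("wrist"))
E
```

```text
pics
{'clock': 0.0, 'joint_pos': array([ 1.27898171e+00,  2.13346895e-01, -3.50775224e-02,  1.32348165e+00,
       -7.09025831e-06,  1.57080701e+00]), 'joint_velocities': array([-0.00116097, -0.00030232, -0.00089614,  0.00120476,  0.00077205,
       -0.00065551]), 'joint_efforts': array([-1.64625162e-03, -6.86153841e+01,  4.87121272e+01,  1.75138906e-02,
       -2.68530366e-04, -2.28806618e-05]), 'eef_pos': array([0.14374904, 0.47853348, 0.23081347]), 'tool_rot': array([-3.14048291e+00,  7.10211287e-06,  2.84976736e+00]), 'wrist_force': array([-0.71278738, -0.23777757, -0.20849365]), 'ft_torque': array([ 0.00388585, -0.05664963,  0.02974196]), 'opening': 0.997655818888613}
scene {'fov_y': 44.35117498584999, 'cx': 324.41844239816976, 'cy': 195.83792844672095, 'R': array([[ 0.0558445 ,  0.99822794, -0.02055156],
       [ 0.75474202, -0.05568048, -0.65365447],
       [-0.65364048,  0.02099189, -0.75651402]]), 't': array([-0.02896971, -0.32330054,  1.58381029])}
top {'fov_y': 54.450070027457635, 'cx': 319.30280579406195, 'cy': 201.65177310603195, 'R': array([[-0.00513783, -0.99991932,  0.0116171 ],
       [-0.99719561,  0.00425576, -0.07471812],
       [ 0.07466265, -0.01196841, -0.99713702]]), 't': array([-0.0191287 ,  0.53093905,  1.04626285])}
{'fov_y': 70.32665865200417, 'cx': 321.5634253423116, 'cy': 204.10995648870912, 'R': array([[ 0.2879505 ,  0.95764401, -0.0015659 ],
       [ 0.91887871, -0.27583303,  0.28209584],
       [ 0.26971546, -0.08266851, -0.95938495]]), 't': array([-0.49924045, -0.03773604,  0.3787938 ])}
```

View pics/top0.png

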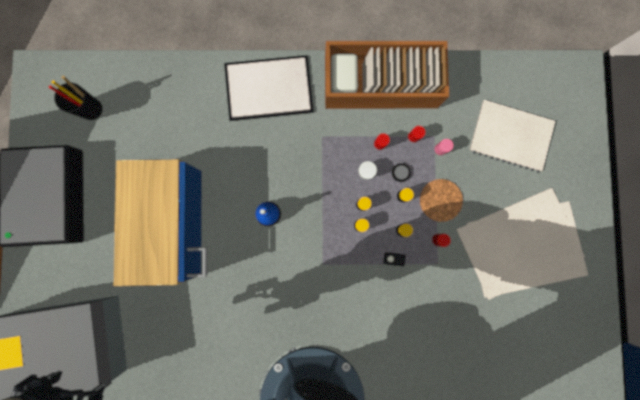

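View pics/scene0.png

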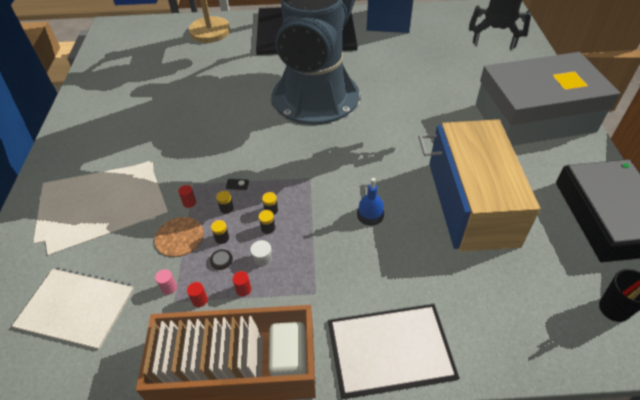

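```bash
cat > h.py <<'E'
import numpy as np, cv2
from rig import env
from scipy.spatial.transform import Rotation as Ro
def ray(cal,uv,z):
    f=200/np.tan(np.radians(cal["fov_y"]/2)); R=np.array(cal["R"]);t=np.array(cal["t"])
    d=R.T@np.array([(uv[0]-cal["cx"])/f,(uv[1]-cal["cy"])/f,1]); c=-R.T@t
    return (c+d*(z-c[2])/d[2])
def proj(cal,X):
    f=200/np.tan(np.radians(cal["fov_y"]/2)); p=np.array(cal["R"])@X+cal["t"]
    return np.array([cal["cx"]+f*p[0]/p[2],cal["cy"]+f*p[1]/p[2]])
def blobs(img,lo,hi,amin=15):
    m=cv2.inRange(cv2.cvtColor(img,cv2.COLOR_RGB2HSV),np.array(lo),np.array(hi))
    n,_,s,c=cv2.connectedComponentsWithStats(m)
    return [(c[i],s[i]) for i in range(1,n) if s[i][4]>=amin],m
def save(name,img): cv2.imwrite(f"pics/{name}.png",cv2.cvtColor(img,cv2.COLOR_RGB2BGR))
YEL=((20,120,60),(35,255,255)); BLUE=((105,120,40),(125,255,255)); CORK=((5,60,60),(18,200,255))
def go(X,yaw):
    "shift in tool axes (mm) and spin (deg) to world TCP X with tool yaw (rad, mod pi)"
    o=env.get_obs();R=Ro.from_euler('xyz',o["tool_rot"])
    d=R.inv().apply(np.array(X)-o["eef_pos"])*1000
    a=(-(yaw-o["tool_rot"][2])+np.pi/2)%np.pi-np.pi/2
    return np.round(d,1),round(np.degrees(a),1)
E
python3 - <<'E'
from h import *
np.set_printoptions(precision=4,suppress=True)
for n in("top","scene"):
    im=cv2.cvtColor(cv2.imread(f"pics/{n}0.png"),cv2.COLOR_BGR2RGB);c=env.calibration(n);print(n)
    for p,s in blobs(im,*YEL)[0]: print(" yel",p,s[2:],ray(c,p,.052)[:2])
    for p,s in blobs(im,*BLUE,30)[0]: print(" blue",p,s,ray(c,p,.04)[:2],ray(c,p,.09)[:2])
    for p,s in blobs(im,*CORK,100)[0]: print(" cork",p,s,ray(c,p,.005)[:2])
c=env.calibration("top")
for q in [(115,160),(181,160),(178,285),(114,285)]: print("roof",ray(c,q,.148)[:2])
c=env.calibration("scene")
for q in [(441,122),(460,247),(538,209),(497,121)]: print("roof",ray(c,q,.148)[:2])
a=cv2.imread("pics/top0.png")[140:300,90:470]; b=cv2.imread("pics/scene0.png")[90:260,400:560]
cv2.imwrite("pics/a.png",cv2.resize(a,None,fx=2.1,fy=2.1,interpolation=cv2.INTER_CUBIC))
E
```

```text
top
 yel [67.3817 92.1374] [ 31  23 131] [0.8275 0.6566]
 yel [127.3521 201.0915] [  9  42 142] [0.5321 0.4865]
 yel [405.8523 194.4034] [ 16  14 176] [ 0.5469 -0.2525]
 yel [364.0898 203.1916] [ 15  14 167] [ 0.5238 -0.1405]
 yel [361.8253 224.6928] [ 15  14 166] [ 0.4667 -0.1337]
 yel [405.0061 229.8537] [ 16  13 164] [ 0.4525 -0.2482]
 yel [127.5625 231.9375] [ 6 10 16] [0.4507 0.4834]
 yel [171.9853 240.9412] [ 8 24 68] [0.4265 0.3666]
 yel [171.6316 266.6316] [ 4 11 19] [0.3596 0.3659]
 yel [ 10.4782 352.641 ] [ 23  34 688] [0.1439 0.772 ]
 blue [188.9403 219.9076] [ 179  162   22  120 2143] [0.4819 0.3271] [0.4805 0.311 ]
 blue [267.2985 213.4879] [255 202  25  24 412] [0.4981 0.1182] [0.4959 0.1121]
 blue [632.5012 372.2434] [624 344  16  56 415] [ 0.076  -0.8426] [ 0.094  -0.8027]
 cork [387.2403  75.5676] [ 325   40  125   69 5136] [ 0.8923 -0.2177]
 cork [440.8828 199.8346] [ 420  179   43   43 1493] [ 0.5356 -0.3614]
scene
 yel [569.5761  80.0723] [ 35  19 401] [0.055  0.7904]
 yel [451.1739 136.3043] [ 7 17 23] [0.2805 0.3686]
 yel [463.2121 150.0303] [ 8 15 33] [0.3373 0
[... 977 characters left out ...]
4.4007] [  11    0  160   86 3998] [-0.5139 -0.932 ]
 cork [182.5472   3.6604] [176   0  14   9 106] [-0.6345 -0.5101]
 cork [210.9417   4.875 ] [204   0  16  21 120] [-0.6136 -0.3936]
 cork [252.5919   2.1654] [229   0  52   6 272] [-0.6196 -0.2266]
 cork [594.1769  33.5001] [ 522    0  118  111 6710] [-0.2716  1.0241]
 cork [629.3333 132.712 ] [ 611   87   29   86 1323] [0.2554 0.9063]
 cork [178.5888 236.4099] [ 154  217   50   40 1549] [ 0.5395 -0.3642]
 cork [227.5839 358.108 ] [ 135  304  181   96 9235] [ 0.8604 -0.2193]
roof [0.6243 0.4732]
roof [0.6238 0.3144]
roof [0.3251 0.3151]
roof [0.3261 0.4655]
roof [0.3277 0.3146]
roof [0.716  0.2714]
roof [0.6288 0.4637]
roof [0.3352 0.4581]
```

View pics/a.png

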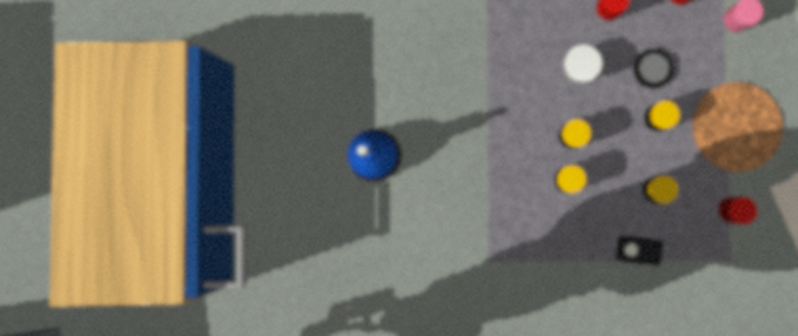

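```bash
cat >> h.py <<'E'
def goy(X,yaw):
    "as go, but to exactly this yaw"
    o=env.get_obs();d,_=go(X,yaw); return d,round(np.degrees(o["tool_rot"][2]-yaw),1)
E
python3 - <<'E'
from h import *
c=env.calibration("wrist");o=env.get_obs();R=Ro.from_euler('xyz',o["tool_rot"])
C=-np.array(c["R"]).T@c["t"];print(C,R.inv().apply(C-o["eef_pos"]),R.inv().apply(np.array(c["R"])[2]))
print(goy([.44,.115,.27],1.0))
E
```

```text
[0.07626483 0.4990001  0.37327249] [ 7.04965753e-02  1.56489936e-05 -1.42392340e-01] [-2.82119162e-01 -6.35092095e-04  9.59379161e-01]
(array([-388.3, -263. ,  -38.9]), np.float64(106.0))
```

Request:
{"name": "drive_tool", "arguments": {"steps": [[[-388, -263, -39, 106], [-388, -263, -39, 106], [-388, -263, -39, 106], [-388, -263, -39, 106], [-388, -263, -39, 106], [-388, -263, -39, 106], [-388, -263, -39, 106], [-388, -263, -39, 106], [-388, -263, -39, 106], [-388, -263, -39, 106], [-388, -263, -39, 106], [-388, -263, -39, 106], [-388, -263, -39, 106], [-388, -263, -39, 106], [-388, -263, -39, 106], [-388, -263, -39, 106], [-388, -263, -39, 106]]], "claw": 1}}

```text
clock: 1.8
eef_pos: [0.4396, 0.1152, 0.2701]
tool_rot: [3.141, 0.001, 1.001]
wrist_force: [0.1, 0.4, 0.3]
opening: 1.003
```

```bash
python3 - <<'E'
from h import *
np.set_printoptions(precision=4,suppress=True)
c=env.calibration("wrist");im=env.snapshot("wrist");save("w1",im)
o=env.get_obs();print(o["clock"],o["eef_pos"],o["tool_rot"],o["joint_pos"])
for p,s in blobs(im,*BLUE,60)[0]: print(p,s,ray(c,p,.09)[:2],ray(c,p,.04)[:2])
E
```

```text
1.85 [0.4397 0.1152 0.2701] [3.1414 0.001  1.0006] [ 0.2568  0.1159 -0.0533  1.4022 -0.0008  2.3978]
[201.2643  30.2618] [  95    0  212   85 4778] [0.4248 0.3131] [0.4163 0.3345]
[358.2654 146.8706] [ 336  124   48   48 1654] [0.4987 0.129 ] [0.5017 0.1218]
```

View pics/w1.png

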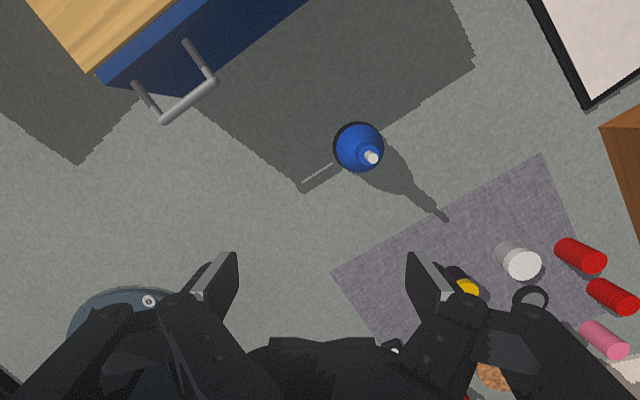

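```bash
python3 - <<'E'
from h import *
np.set_printoptions(precision=4,suppress=True)
c=env.calibration("wrist")
print("noz",ray(c,(372,157),.135),"foot", ray(c,(358.3,148),.035))
for q in [(162,121),(214,80)]: print("bar",ray(c,q,.12))
print("doorcorner bottom?",ray(c,(96,75),.147))
X=ray(c,(372,157),.135)[:2]
print(goy([X[0],X[1],.17],1.8), goy([X[0],X[1],.076],1.8))
E
```

```text
noz [0.5024 0.1199 0.135 ] foot [0.5013 0.1198 0.035 ]
bar [0.3465 0.2598 0.12  ]
bar [0.4134 0.2613 0.12  ]
doorcorner bottom? [0.3367 0.3112 0.147 ]
(array([ 37.9,  50.2, 100.1]), np.float64(-45.8)) (array([ 38. ,  50.2, 194.1]), np.float64(-45.8))
```

Request:
{"name": "drive_tool", "arguments": {"steps": [[[38, 50, 60, 0], [38, 50, 60, 0], [38, 50, 100, 0], [38, 50, 140, 0], [38, 50, 170, 0], [38, 50, 194, 0], [38, 50, 194, 0], [38, 50, 194, 0]]]}}

```text
clock: 2.65
eef_pos: [0.5022, 0.12, 0.0767]
tool_rot: [3.142, 0.001, 1.001]
wrist_force: [-0.2, 0.6, 0.9]
opening: 0.999
```

Request:
{"name": "drive_tool", "arguments": {"steps": [[[0, 0, 0, 0], [0, 0, 0, 0], [0, 0, 0, 0], [0, 0, 0, 0], [0, 0, 0, 0], [0, 0, 0, 0], [0, 0, 0, 0], [0, 0, 0, 0]]], "claw": 0, "grip_force": 30}}

```text
clock: 3.45
eef_pos: [0.5024, 0.1201, 0.0771]
tool_rot: [3.141, 0.001, 1.001]
wrist_force: [-2.0, -0.0, 7.7]
opening: 0.247
```

```bash
python3 - <<'E'
from h import *
np.set_printoptions(precision=4,suppress=True)
o=env.get_obs();print(o["clock"],o["eef_pos"],o["tool_rot"],o["opening"])
print(goy([.5024,.1199,.25],1.0), goy([.5375,-.3628,.25],1.0))
E
```

```text
3.45 [0.5024 0.1201 0.0771] [3.1412 0.0006 1.0009] 0.2465371859972873
(array([  -0.3,    0.2, -172.9]), np.float64(0.1)) (array([-387.8,  290.2, -172.6]), np.float64(0.1))
```

Request:
{"name": "drive_tool", "arguments": {"steps": [[[0, 0, -20, 0], [0, 0, -60, 0], [0, 0, -100, 0], [-30, 22, -120, 0], [-65, 50, -120, 0], [-100, 76, -120, 0], [-140, 105, -120, 0], [-180, 135, -120, 0], [-220, 165, -120, 0], [-260, 195, -120, 0], [-300, 225, -120, 0], [-330, 247, -120, 0], [-358, 268, -120, 0], [-378, 283, -120, 0], [-388, 290, -120, 0], [-388, 290, -120, 0], [-388, 290, -120, 0]]]}}

```text
clock: 5.15
eef_pos: [0.5373, -0.3621, 0.1973]
tool_rot: [-3.141, 0.0, 1.001]
wrist_force: [0.1, 0.8, -0.9]
opening: 0.248
```

```bash
python3 - <<'E'
from h import *
np.set_printoptions(precision=4,suppress=True)
c=env.calibration("wrist");im=env.snapshot("wrist");save("w2",im)
o=env.get_obs();print(o["clock"],o["eef_pos"],o["tool_rot"],o["opening"],o["wrist_force"])
for p,s in blobs(im,*CORK,100)[0]: print("cork",p,s,ray(c,p,.005))
for p,s in blobs(im,*YEL,60)[0]: print("yel",p,s,ray(c,p,.052))
print(goy([.5375,-.3628,.082],1.0))
E
```

```text
5.2 [ 0.5374 -0.3618  0.1975] [3.1414 0.0003 1.0018] 0.2450068503060176 [-0.5785  0.4837 -0.7425]
cork [564.2273  17.5886] [ 506    0  134   51 4176] [ 0.8423 -0.3514  0.005 ]
cork [321.9707 163.0205] [ 272  132  100   75 4091] [ 0.5516 -0.3429  0.005 ]
yel [179.9871   7.5707] [156   0  44  20 622] [ 0.5238 -0.1551  0.052 ]
yel [122.3095  26.2047] [  99    3   48   48 1690] [ 0.471  -0.1384  0.052 ]
yel [272.2548  93.9739] [ 254   74   38   40 1189] [ 0.5508 -0.2566  0.052 ]
yel [193.1098 144.505 ] [ 174  127   40   36 1111] [ 0.4571 -0.2525  0.052 ]
(array([ -0.8,   0.6, 115.5]), np.float64(0.1))
```

View pics/w2.png

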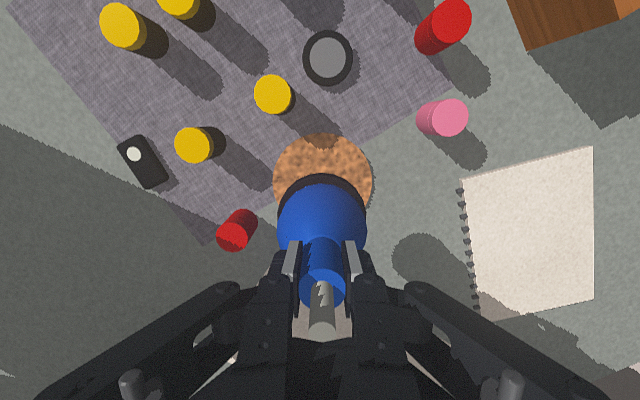

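```bash
python3 - <<'E'
from h import *
from scipy.optimize import least_squares
np.set_printoptions(precision=4,suppress=True)
c=env.calibration("wrist");im=cv2.cvtColor(cv2.imread("pics/w2.png"),cv2.COLOR_BGR2RGB)
_,m=blobs(im,*CORK); m[:,:250]=0;m[:,400:]=0;m[:110]=0
m=cv2.morphologyEx(m,cv2.MORPH_CLOSE,np.ones((5,5)))
P=[]
for r in range(134,205):
    x=np.where(m[r])[0]
    if len(x): P+=[ray(c,(x[0],r),.005)[:2],ray(c,(x[-1],r),.005)[:2]]
P=np.array(P);s=least_squares(lambda q:np.hypot(*(P-q[:2]).T)-q[2],[.537,-.363,.06],loss="soft_l1",f_scale=.001);print(s.x)
X=s.x;print(goy([X[0],X[1],.083],1.0))
E
```

```text
[ 0.5382 -0.3631  0.0594]
(array([ -0.6,   1.4, 114.5]), np.float64(0.1))
```

Request:
{"name": "drive_tool", "arguments": {"steps": [[[-1, 1, 30, 0], [-1, 1, 65, 0], [-1, 1, 90, 0], [-1, 1, 105, 0], [-1, 1, 111, 0], [-1, 1, 115, 0], [-1, 1, 115, 0], [-1, 1, 115, 0]]]}}

```text
clock: 6.0
eef_pos: [0.5382, -0.3633, 0.0835]
tool_rot: [3.14, 0.0, 1.002]
wrist_force: [-0.6, -0.3, -1.1]
opening: 0.246
```

Request:
{"name": "drive_tool", "arguments": {"steps": [[[0, 0, 0, 0], [0, 0, 0, 0], [0, 0, 0, 0], [0, 0, 0, 0], [0, 0, 0, 0], [0, 0, 0, 0]]], "claw": 1}}

```text
clock: 6.6
eef_pos: [0.5381, -0.3633, 0.0835]
tool_rot: [3.14, 0.0, 1.002]
wrist_force: [-0.1, 0.3, 1.1]
opening: 0.999
```

Request:
{"name": "drive_tool", "arguments": {"steps": [[[0, 0, -30, 0], [0, 0, -70, 0], [0, 0, -110, 0], [0, 0, -150, 0], [0, 0, -180, 0], [0, 0, -180, 0]]]}}

```text
clock: 7.2
eef_pos: [0.5391, -0.3639, 0.268]
tool_rot: [3.134, 0.001, 1.002]
wrist_force: [0.2, -0.4, 0.9]
opening: 0.999
```

```bash
python3 - <<'E'
from h import *
np.set_printoptions(precision=4,suppress=True)
c=env.calibration("wrist");im=env.snapshot("wrist");save("w3",im)
o=env.get_obs();print(o["clock"],o["eef_pos"],o["tool_rot"])
for p,s in blobs(im,*BLUE,100)[0]: print("blue",p,s,ray(c,p,.045))
for p,s in blobs(im,*YEL,60)[0]: print("yel",p,s,ray(c,p,.052))
# handle approach, yaw pi+0.02
print(goy([.40,.2605-.03,.24],np.pi+.02))
E
```

```text
7.25 [ 0.5388 -0.3636  0.2654] [3.1366 0.0004 1.0019]
blue [315.5895 175.74  ] [ 296  154   46   47 1296] [ 0.5366 -0.3589  0.045 ]
yel [203.0077  19.5091] [ 186    0   35   40 1039] [ 0.5278 -0.1447  0.052 ]
yel [159.3088  44.9215] [ 142   27   36   37 1007] [ 0.4705 -0.1379  0.052 ]
yel [278.496   98.7838] [264  83  30  32 754] [ 0.5506 -0.2566  0.052 ]
yel [213.7806 139.5007] [199 125  31  30 711] [ 0.4566 -0.2523  0.052 ]
(array([ 425.8, -437.1,   23. ]), np.float64(-123.7))
```

View pics/w3.png

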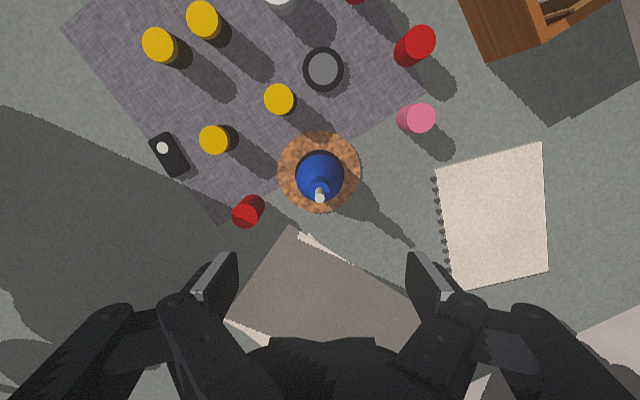

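Request:
{"name": "drive_tool", "arguments": {"steps": [[[425, -437, 20, -124], [425, -437, 20, -124], [425, -437, 20, -124], [425, -437, 20, -124], [425, -437, 20, -124], [425, -437, 20, -124], [425, -437, 20, -124], [425, -437, 20, -124], [425, -437, 20, -124], [425, -437, 20, -124], [425, -437, 20, -124], [425, -437, 20, -124], [425, -437, 20, -124], [425, -437, 20, -124], [425, -437, 20, -124], [425, -437, 20, -124], [425, -437, 20, -124], [425, -437, 20, -124], [425, -437, 20, -124]]]}}

```text
clock: 9.15
eef_pos: [0.3996, 0.2296, 0.2428]
tool_rot: [-3.138, 0.004, -3.118]
wrist_force: [-0.5, -0.2, 0.0]
opening: 1.0
```

```bash
python3 - <<'E'
from h import *
np.set_printoptions(precision=4,suppress=True)
c=env.calibration("wrist");im=env.snapshot("wrist");save("w4",im)
o=env.get_obs();print(o["clock"],o["eef_pos"],o["tool_rot"],o["joint_pos"])
p=proj(c,np.array([.38,.2605,.12]));print(p)
E
```

```text
9.2 [0.3996 0.2296 0.2429] [-3.1383  0.0038 -3.1181] [ 0.5247  0.1288 -0.1069  1.3334 -0.0047  0.5013]
[355.6707 177.1126]
```

View pics/w4.png

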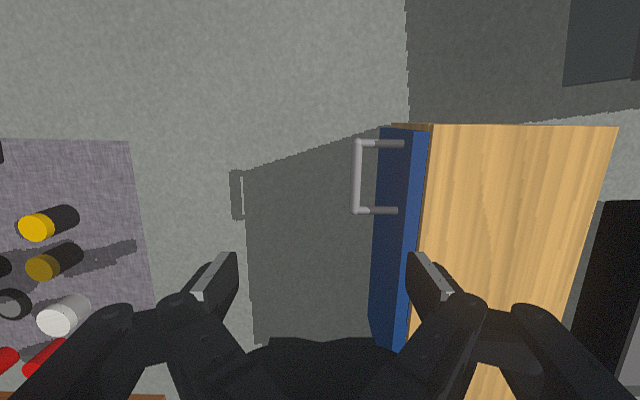

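```bash
python3 - <<'E'
from h import *
np.set_printoptions(precision=4,suppress=True)
c=env.calibration("wrist")
a=ray(c,(357,140),.12);b=ray(c,(357,212),.12);print(a,b,(a+b)/2,np.linalg.norm(a-b))
p=ray(c,(432,124),.148);q=ray(c,(418,262),.148);print(p,q,np.arctan2(*(q-p)[[1,0]]))
# door top outer corner
print(ray(c,(379,126),.146), ray(c,(370,297),.146))
m=(a+b)/2
print(goy([m[0],m[1],.10],-3.118))
E
```

```text
[0.3457 0.2598 0.12  ] [0.4147 0.2638 0.12  ] [0.3802 0.2618 0.12  ] 0.06914682342676243
[0.3299 0.3158 0.148 ] [0.4529 0.3194 0.148 ] 0.02885500263305889
[0.3325 0.2739 0.146 ] [0.4929 0.2781 0.146 ]
(array([ 19.2,  33.1, 142.7]), np.float64(-0.0))
```

Request:
{"name": "drive_tool", "arguments": {"steps": [[[19, 33, 20, 0], [19, 33, 40, 0], [19, 33, 40, 0], [19, 33, 40, 0], [19, 33, 40, 0], [19, 33, 60, 0], [19, 33, 85, 0], [19, 33, 110, 0], [19, 33, 130, 0], [19, 33, 141, 0], [19, 33, 141, 0], [19, 33, 141, 0]]], "claw": 0.4}}

```text
clock: 10.4
eef_pos: [0.3811, 0.2618, 0.1025]
tool_rot: [-3.139, 0.005, -3.119]
wrist_force: [-0.5, 0.1, 0.1]
opening: 0.4
```

Request:
{"name": "drive_tool", "arguments": {"steps": [[[0, 0, 0, 0], [0, 0, 0, 0], [0, 0, 0, 0], [0, 0, 0, 0], [0, 0, 0, 0], [0, 0, 0, 0]]], "claw": 0, "grip_force": 40}}

```text
clock: 11.0
eef_pos: [0.3817, 0.2609, 0.1033]
tool_rot: [-3.137, 0.006, -3.12]
wrist_force: [1.8, -11.1, 10.2]
opening: 0.097
```

```bash
cat >> h.py <<'E'
def arc(hinge,a0,a1,n):
    "rows moving TCP rigidly with door about hinge from a0 to a1 (rad)"
    o=env.get_obs();R=Ro.from_euler('xyz',o["tool_rot"]);p=o["eef_pos"]
    for a in np.linspace(a0,a1,n+1)[1:]:
        r=Ro.from_euler('z',a-a0).apply(p-[*hinge,p[2]])+[*hinge,p[2]]
        d=R.inv().apply(r-p)*1000
        print([round(d[0]),round(d[1]),0,round(-np.degrees(a-a0),1)],end=", ")
    print()
E
python3 - <<'E'
from h import *
np.set_printoptions(precision=4,suppress=True)
o=env.get_obs();print(o["clock"],o["eef_pos"],o["tool_rot"],o["opening"],o["wrist_force"])
arc((.6235,.325),0,.5,16)
E
```

```text
11.0 [0.3817 0.2609 0.1033] [-3.1372  0.0064 -3.1196] 0.09684030336016358 [  1.7614 -11.0701  10.226 ]
[-2, -8, 0, np.float64(-1.8)], [-4, -15, 0, np.float64(-3.6)], [-7, -23, 0, np.float64(-5.4)], [-9, -30, 0, np.float64(-7.2)], [-12, -37, 0, np.float64(-9.0)], [-15, -44, 0, np.float64(-10.7)], [-19, -51, 0, np.float64(-12.5)], [-22, -58, 0, np.float64(-14.3)], [-26, -65, 0, np.float64(-16.1)], [-30, -72, 0, np.float64(-17.9)], [-34, -79, 0, np.float64(-19.7)], [-38, -85, 0, np.float64(-21.5)], [-43, -91, 0, np.float64(-23.3)], [-48, -97, 0, np.float64(-25.1)], [-53, -104, 0, np.float64(-26.9)], [-58, -109, 0, np.float64(-28.6)],
```

Request:
{"name": "drive_tool", "arguments": {"steps": [[[-2, -8, 0, -1.8], [-4, -15, 0, -3.6], [-7, -23, 0, -5.4], [-9, -30, 0, -7.2], [-12, -37, 0, -9], [-15, -44, 0, -10.7], [-19, -51, 0, -12.5], [-22, -58, 0, -14.3], [-26, -65, 0, -16.1], [-30, -72, 0, -17.9], [-34, -79, 0, -19.7], [-38, -85, 0, -21.5], [-43, -91, 0, -23.3], [-48, -97, 0, -25.1], [-53, -104, 0, -26.9], [-58, -109, 0, -28.6], [-58, -109, 0, -28.6], [-58, -109, 0, -28.6]]]}}

```text
clock: 12.8
eef_pos: [0.4404, 0.1517, 0.1034]
tool_rot: [-3.134, -0.001, -2.621]
wrist_force: [-8.1, -8.3, -1.3]
opening: 0.099
```

```bash
python3 - <<'E'
from h import *
np.set_printoptions(precision=4,suppress=True)
o=env.get_obs();print(o["clock"],o["eef_pos"],o["tool_rot"],o["opening"],o["wrist_force"])
a,b=np.array([.3817,.2609]),o["eef_pos"][:2]
h=np.array([.6235,.325]);print(np.linalg.norm(a-h),np.linalg.norm(b-h),np.arctan2(*(b-h)[::-1])-np.arctan2(*(a-h)[::-1]))
arc((.6235,.325),.5,1.5,20)
E
```

```text
12.8 [0.4404 0.1517 0.1034] [-3.1341 -0.0008 -2.6214] 0.09907435562500899 [-8.1053 -8.3273 -1.2615]
0.25015205375930866 0.25207868717315074 0.49891496052040774
[-3, -12, 0, np.float64(-2.9)], [-7, -24, 0, np.float64(-5.7)], [-12, -36, 0, np.float64(-8.6)], [-17, -47, 0, np.float64(-11.5)], [-22, -59, 0, np.float64(-14.3)], [-28, -70, 0, np.float64(-17.2)], [-35, -80, 0, np.float64(-20.1)], [-42, -91, 0, np.float64(-22.9)], [-50, -101, 0, np.float64(-25.8)], [-58, -110, 0, np.float64(-28.6)], [-67, -119, 0, np.float64(-31.5)], [-76, -128, 0, np.float64(-34.4)], [-86, -136, 0, np.float64(-37.2)], [-96, -144, 0, np.float64(-40.1)], [-106, -151, 0, np.float64(-43.0)], [-117, -158, 0, np.float64(-45.8)], [-128, -164, 0, np.float64(-48.7)], [-139, -169, 0, np.float64(-51.6)], [-151, -174, 0, np.float64(-54.4)], [-163, -179, 0, np.float64(-57.3)],
```

Request:
{"name": "drive_tool", "arguments": {"steps": [[[-3, -12, 0, -2.9], [-7, -24, 0, -5.7], [-12, -36, 0, -8.6], [-17, -47, 0, -11.5], [-22, -59, 0, -14.3], [-28, -70, 0, -17.2], [-35, -80, 0, -20.1], [-42, -91, 0, -22.9], [-50, -101, 0, -25.8], [-58, -110, 0, -28.6], [-67, -119, 0, -31.5], [-76, -128, 0, -34.4], [-86, -136, 0, -37.2], [-96, -144, 0, -40.1], [-106, -151, 0, -43], [-117, -158, 0, -45.8], [-128, -164, 0, -48.7], [-139, -169, 0, -51.6], [-151, -174, 0, -54.4], [-163, -179, 0, -57.3]]]}}

```text
clock: 14.8
eef_pos: [0.6707, 0.0759, 0.1036]
tool_rot: [-3.14, -0.009, -1.62]
wrist_force: [0.0, -5.6, -9.5]
opening: 0.098
```

Request:
{"name": "drive_tool", "arguments": {"steps": [[[0, 0, 0, 0], [0, 0, 0, 0], [0, 0, 0, 0], [0, 0, 0, 0]]], "claw": 0.35}}

```text
clock: 15.2
eef_pos: [0.6705, 0.076, 0.1041]
tool_rot: [-3.14, -0.009, -1.621]
wrist_force: [0.6, 0.0, 0.9]
opening: 0.351
```

Request:
{"name": "drive_tool", "arguments": {"steps": [[[0, 0, -30, 0], [0, 0, -60, 0], [0, 0, -90, 0], [0, 0, -120, 0], [0, 0, -150, 0], [0, 0, -150, 0]]]}}

```text
clock: 15.8
eef_pos: [0.6714, 0.0777, 0.2587]
tool_rot: [-3.133, -0.008, -1.621]
wrist_force: [0.3, 0.1, 0.0]
opening: 0.351
```

```bash
python3 - <<'E'
from h import *
np.set_printoptions(precision=4,suppress=True)
o=env.get_obs();print(o["clock"],o["eef_pos"],o["tool_rot"],o["opening"],o["wrist_force"],o["joint_pos"])
# view pose: look at rack from robot side
print(goy([.50,.12,.30],1.57))
E
```

```text
15.8 [0.6714 0.0777 0.2587] [-3.1334 -0.0077 -1.6211] 0.35144378558389666 [0.3161 0.1439 0.0171] [ 0.1194  0.6169  0.6368  1.5839 -0.009  -1.4012]
(array([-33.4, 172.9, -42.9]), np.float64(-182.8))
```

```bash
python3 - <<'E'
from h import *
print(goy([.54,.08,.30],-1.621))
E
```

```text
(array([  4.6, 131. , -42.3]), np.float64(-0.0))
```

Request:
{"name": "drive_tool", "arguments": {"steps": [[[0, 30, -25, 0], [5, 70, -42, 0], [5, 110, -42, 0], [5, 131, -42, 0], [5, 131, -42, 0], [5, 131, -42, 0]]], "claw": 1}}

```text
clock: 16.4
eef_pos: [0.5397, 0.0796, 0.2999]
tool_rot: [-3.133, -0.008, -1.621]
wrist_force: [0.4, -0.4, 0.9]
opening: 0.999
```

```bash
python3 - <<'E'
from h import *
np.set_printoptions(precision=4,suppress=True)
c=env.calibration("wrist");im=env.snapshot("wrist");save("w5",im)
o=env.get_obs();print(o["clock"],o["eef_pos"],o["tool_rot"],o["joint_pos"])
h=np.array([.6235,.325])
th=1.5+.0265; u=np.array([-np.cos(th),-np.sin(th)]);x=np.array([-np.sin(th),np.cos(th)])
for s in (0,.145,.289):
  X=h+s*u; print("door top inner",s,proj(c,np.array([*X,.146])))
E
```

```text
16.45 [0.5402 0.0796 0.2996] [-3.1332 -0.0077 -1.6211] [ 0.1516  0.3081  0.2623  1.5183 -0.0093 -1.3689]
door top inner 0 [269.3322 376.0151]
door top inner 0.145 [262.366  277.9626]
door top inner 0.289 [253.5878 154.4067]
```

View pics/w5.png

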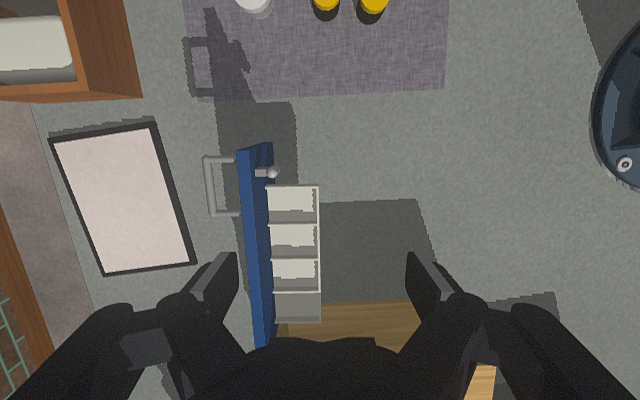

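```bash
python3 - <<'E'
from h import *
np.set_printoptions(precision=4,suppress=True)
c=env.calibration("wrist");im=cv2.imread("pics/w5.png")
cv2.imwrite("pics/w5c.png",cv2.resize(im[140:340,220:340],None,fx=3,fy=3,interpolation=cv2.INTER_CUBIC))
h=np.array([.6235,.325])
th=1.5265; u=np.array([-np.cos(th),-np.sin(th)]);x=np.array([-np.sin(th),np.cos(th)])
for q in [(319,185),(319,222),(320,257),(320,292),(322,322)]:
    X=ray(c,q,.087)[:2]; print(q,X,"along",(X-h)@u,"depth",(X-h)@x)
for q in [(252,148),(272,142),(237,150)]:
    X=ray(c,q,.146)[:2]; print(q,X,"along",(X-h)@u,"depth",(X-h)@x)
E
```

```text
(319, 185) [0.5467 0.0843] along 0.24383949042125444 depth 0.06609587473165508
(319, 222) [0.5493 0.1343] along 0.19378767999327878 depth 0.0656591345967372
(320, 257) [0.5507 0.1853] along 0.14282517246726184 depth 0.06658975453113822
(320, 292) [0.5535 0.2401] along 0.08794062409432861 depth 0.066163830240398
(322, 322) [0.5532 0.2907] along 0.03741686033964068 depth 0.06872557876407638
(252, 148) [0.6119 0.0296] along 0.2956257563962691 depth -0.0014786659462456366
(272, 142) [0.5907 0.0246] along 0.30155532790328055 depth 0.01948117358620823
(237, 150) [0.6276 0.0308] along 0.2936801307857733 depth -0.01714761018119499
```

View pics/w5c.png

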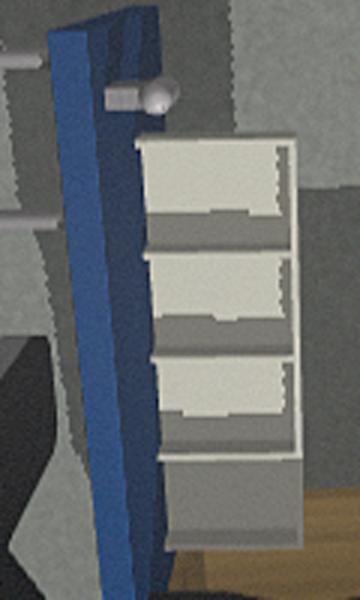

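```bash
python3 - <<'E'
from h import *
print(goy([.49,-.138,.16],-np.pi))
E
```

```text
(array([218.8,  40.4, 140.9]), np.float64(87.1))
```

Request:
{"name": "drive_tool", "arguments": {"steps": [[[50, 10, 10, 8], [100, 20, 40, 16], [140, 30, 80, 24], [180, 38, 110, 32], [219, 40, 140, 40], [219, 40, 140, 48], [219, 40, 140, 56], [219, 40, 140, 64], [219, 40, 140, 72], [219, 40, 140, 80], [219, 40, 140, 87], [219, 40, 140, 87], [219, 40, 140, 87]]], "claw": 0.65}}

```text
clock: 17.75
eef_pos: [0.4907, -0.1384, 0.1604]
tool_rot: [-3.134, 0.007, -3.136]
wrist_force: [-0.3, 0.6, 0.2]
opening: 0.644
```

```bash
python3 - <<'E'
from h import *
np.set_printoptions(precision=4,suppress=True)
c=env.calibration("wrist");im=env.snapshot("wrist");save("w6",im)
t=env.snapshot("top");save("t6",t);s=env.snapshot("scene");save("s6",s)
o=env.get_obs();print(o["clock"],o["eef_pos"],o["tool_rot"],o["joint_pos"])
for p,q in blobs(im,*YEL,60)[0]: print("yel",p,q,ray(c,p,.052))
a=cv2.resize(t[150:290,100:330],None,fx=3,fy=3,interpolation=cv2.INTER_CUBIC)
b=cv2.resize(im[:,:],(560,350));
save("c6",a)
print([proj(env.calibration("top"),np.array([*X,.087])) for X in ((.5467,.0843),(.5532,.2907))])
E
```

```text
17.9 [ 0.4905 -0.1383  0.1607] [-3.1335  0.0076 -3.1373] [-0.2714  0.2475 -0.1698  1.1439 -0.0057 -0.2757]
yel [197.0502 159.0091] [ 175  139   45   41 1435] [ 0.454  -0.2499  0.052 ]
yel [326.3855 175.3081] [ 307  155   40   41 1253] [ 0.4678 -0.1356  0.052 ]
yel [318.5462 234.0595] [ 300  215   38   39 1126] [ 0.5245 -0.1425  0.052 ]
yel [204.6002 254.5395] [ 185  236   40   38 1138] [ 0.547  -0.2538  0.052 ]
[array([278.3718, 193.7279]), array([197.8335, 191.5281])]
```

View pics/c6.png

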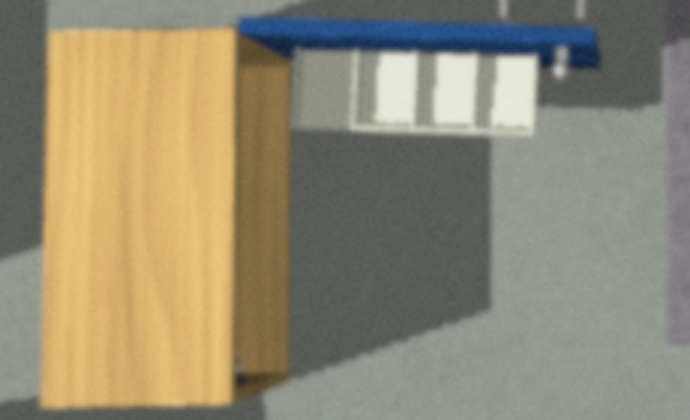

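View pics/w6.png

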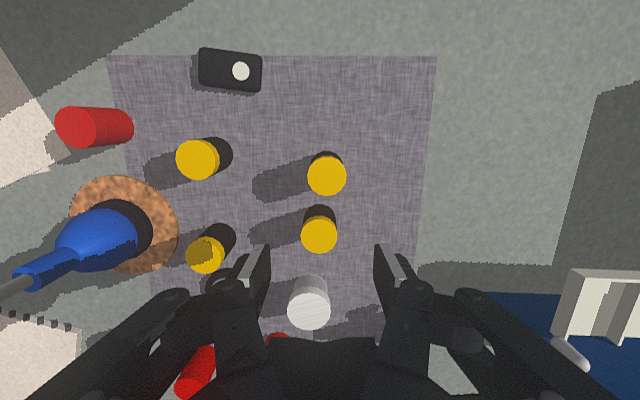

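```bash
python3 - <<'E'
from h import *
np.set_printoptions(precision=4,suppress=True)
c=env.calibration("top")
for n in [(536,135),(476,133),(415,132),(352,130),(292,128)]:
    print(ray(c,(99.67+n[0]/3,149.67+n[1]/3),.087))
# door top: inner edge and outer edge at free end and hinge end
for n in [(543,42),(597,28),(240,18),(240,37),(545,55)]:
    print("door",n,ray(c,(99.67+n[0]/3,149.67+n[1]/3),.146))
print(goy([.469,-.137,.02],-3.137))
E
```

```text
[0.5443 0.0844 0.087 ]
[0.5462 0.1357 0.087 ]
[0.5473 0.1878 0.087 ]
[0.5492 0.2416 0.087 ]
[0.5511 0.2928 0.087 ]
door (543, 42) [0.6145 0.0734 0.146 ]
door (597, 28) [0.6258 0.0296 0.146 ]
door (240, 18) [0.6349 0.3185 0.146 ]
door (240, 37) [0.6193 0.3182 0.146 ]
door (545, 55) [0.6038 0.0718 0.146 ]
(array([ 22.5,   2.6, 140.5]), np.float64(-0.0))
```

Request:
{"name": "drive_tool", "arguments": {"steps": [[[22, 2.5, 20, 0], [22, 2.5, 50, 0], [22, 2.5, 80, 0], [22, 2.5, 110, 0], [22, 2.5, 130, 0], [22, 2.5, 140, 0], [22, 2.5, 140, 0], [22, 2.5, 140, 0]]]}}

```text
clock: 18.7
eef_pos: [0.4701, -0.1372, 0.0213]
tool_rot: [-3.133, 0.008, -3.137]
wrist_force: [0.1, -0.1, 0.4]
opening: 0.643
```

Request:
{"name": "drive_tool", "arguments": {"steps": [[[0, 0, 0, 0], [0, 0, 0, 0], [0, 0, 0, 0], [0, 0, 0, 0], [0, 0, 0, 0], [0, 0, 0, 0]]], "claw": 0.1, "grip_force": 30}}

```text
clock: 19.3
eef_pos: [0.471, -0.1374, 0.0226]
tool_rot: [-3.133, 0.011, -3.137]
wrist_force: [-1.5, 0.2, 8.8]
opening: 0.408
```

```bash
python3 - <<'E'
from h import *
o=env.get_obs();print(o["clock"],o["eef_pos"],o["opening"],o["wrist_force"],o["tool_rot"])
print(goy([.575,.1625,.15],-1.606))
E
```

```text
19.3 [ 0.47103863 -0.13743791  0.0226448 ] 0.4084424659477582 [-1.46752062  0.16485896  8.76789146] [-3.13271796  0.01060228 -3.1365667 ]
(array([-106.8,  298.3, -128.9]), np.float64(-87.7))
```

Request:
{"name": "drive_tool", "arguments": {"steps": [[[0, 0, -30, 0], [0, 0, -70, 0], [0, 0, -110, -5], [-5, 10, -130, -12], [-10, 30, -130, -20], [-20, 55, -130, -28], [-30, 85, -130, -36], [-40, 115, -130, -44], [-52, 145, -130, -52], [-62, 175, -130, -60], [-72, 205, -130, -68], [-82, 235, -130, -76], [-92, 260, -130, -83], [-100, 280, -130, -88], [-107, 292, -130, -88], [-107, 298, -130, -88], [-107, 298, -130, -88], [-107, 298, -130, -88]]]}}

```text
clock: 21.1
eef_pos: [0.575, 0.1617, 0.1514]
tool_rot: [-3.13, -0.009, -1.601]
wrist_force: [-0.7, -0.8, 0.0]
opening: 0.41
```

```bash
python3 - <<'E'
from h import *
np.set_printoptions(precision=4,suppress=True)
c=env.calibration("wrist");im=env.snapshot("wrist");save("w7",im)
o=env.get_obs();print(o["clock"],o["eef_pos"],o["opening"],o["wrist_force"],o["tool_rot"])
print(goy([.575,.1625,.098],-1.606))
E
```

```text
21.15 [0.5749 0.1616 0.1514] 0.4144640501077868 [ 0.8621 -0.1846 -0.6469] [-3.1305 -0.0086 -1.6014]
(array([-1.4,  0.6, 53.4]), np.float64(0.3))
```

View pics/w7.png

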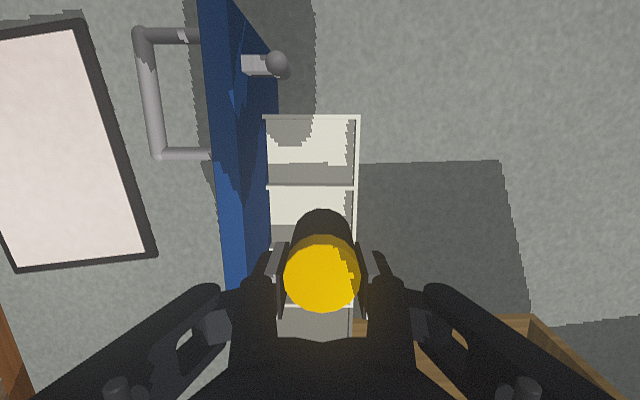

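```bash
python3 - <<'E'
from h import *
np.set_printoptions(precision=4,suppress=True)
c=env.calibration("wrist")
for q in [(361,115),(355,186),(272,249),(356,243),(300,305)]: print(q,ray(c,q,.087))
E
```

```text
(361, 115) [0.547 0.086 0.087]
(355, 186) [0.5511 0.1364 0.087 ]
(272, 249) [0.6171 0.1858 0.087 ]
(356, 243) [0.5503 0.1823 0.087 ]
(300, 305) [0.5974 0.2378 0.087 ]
```

Request:
{"name": "drive_tool", "arguments": {"steps": [[[-1, 0, 20, 0], [-1, 0, 38, 0], [-1, 0, 47, 0], [-1, 0, 52, 0], [-1, 0, 53.5, 0], [-1, 0, 53.5, 0], [-1, 0, 53.5, 0]]]}}

```text
clock: 21.85
eef_pos: [0.5764, 0.1619, 0.0992]
tool_rot: [-3.128, -0.008, -1.602]
wrist_force: [-0.5, -2.0, 5.2]
opening: 0.411
```

Request:
{"name": "drive_tool", "arguments": {"steps": [[[0, 0, 0, 0], [0, 0, 0, 0], [0, 0, 0, 0], [0, 0, 0, 0], [0, 0, 0, 0]]], "claw": 0.54}}

```text
clock: 22.35
eef_pos: [0.5763, 0.1619, 0.0991]
tool_rot: [-3.129, -0.008, -1.602]
wrist_force: [0.0, 0.4, 0.1]
opening: 0.544
```

Request:
{"name": "drive_tool", "arguments": {"steps": [[[0, 0, -10, 0], [0, 0, -25, 0], [0, 0, -50, 0], [0, 0, -80, 0], [0, 0, -80, 0]]]}}

```text
clock: 22.85
eef_pos: [0.577, 0.1632, 0.1837]
tool_rot: [-3.123, -0.006, -1.602]
wrist_force: [0.3, 0.9, -0.3]
opening: 0.538
```

```bash
python3 - <<'E'
from h import *
np.set_printoptions(precision=4,suppress=True)
c=env.calibration("wrist");im=env.snapshot("wrist");save("w8",im)
o=env.get_obs();print(o["clock"],o["eef_pos"],o["opening"],o["wrist_force"],o["tool_rot"])
for p,q in blobs(im,*YEL,60)[0]: print("yel",p,q,ray(c,p,.127))
print(goy([.526,-.1435,.13],-3.137))
E
```

```text
22.9 [0.5764 0.163  0.1815] 0.5395216383120356 [ 0.1405  0.2401 -0.2888] [-3.1249 -0.0071 -1.6019]
yel [319.0612 211.3315] [ 295  187   48   49 1798] [0.5808 0.1547 0.127 ]
(array([307.5,  41.8,  53. ]), np.float64(88.0))
```

View pics/w8.png

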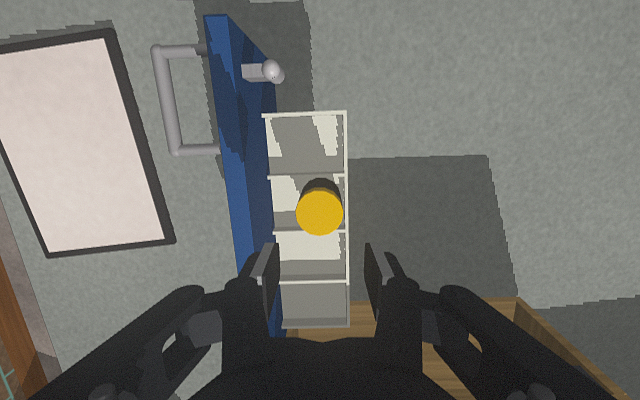

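Request:
{"name": "drive_tool", "arguments": {"steps": [[[15, 5, -10, 4], [50, 10, -10, 12], [90, 15, 0, 20], [135, 20, 10, 28], [180, 25, 20, 36], [225, 32, 30, 44], [265, 38, 40, 52], [295, 42, 53, 60], [307.5, 42, 53, 68], [307.5, 42, 53, 76], [307.5, 42, 53, 84], [307.5, 42, 53, 88], [307.5, 42, 53, 88], [307.5, 42, 53, 88]]], "claw": 0.65}}

```text
clock: 24.3
eef_pos: [0.5255, -0.1434, 0.1297]
tool_rot: [-3.134, 0.016, -3.135]
wrist_force: [-0.7, -0.5, 1.0]
opening: 0.649
```

```bash
python3 - <<'E'
from h import *
np.set_printoptions(precision=4,suppress=True)
c=env.calibration("wrist");im=env.snapshot("wrist");save("w9",im)
o=env.get_obs();print(o["clock"],o["eef_pos"],o["opening"],o["tool_rot"])
for p,q in blobs(im,*YEL,60)[0]: print("yel",p,q,ray(c,p,.052))
print(goy([.526,-.1435,.02],-3.137))
c=env.calibration("top");t=env.snapshot("top");
for p,q in blobs(t,*YEL,60)[0]: print("top",p,ray(c,p,.052),ray(c,p,.127))
E
```

```text
24.35 [ 0.5256 -0.1433  0.1298] 0.6496202551200793 [-3.134   0.0159 -3.1353]
yel [179.9355 117.6578] [ 154   93   54   50 2107] [ 0.4546 -0.2498  0.052 ]
yel [323.776  209.2036] [ 302  187   44   45 1518] [ 0.5251 -0.1426  0.052 ]
yel [190.9742 233.443 ] [ 168  212   47   44 1553] [ 0.5475 -0.2537  0.052 ]
(array([  1.3,   0.7, 109.8]), np.float64(0.1))
top [67.3047 92.0391] [0.8278 0.6569 0.052 ] [0.8004 0.6084 0.127 ]
top [128.3948 211.5791] [0.5043 0.4829 0.052 ] [0.5005 0.4472 0.127 ]
top [164.2906 223.6872] [0.4719 0.3878 0.052 ] [0.4704 0.359  0.127 ]
top [247.7416 180.3539] [0.5862 0.1692 0.052 ] [0.5764 0.1563 0.127 ]
top [ 10.4833 352.6154] [0.144 0.772 0.052] [0.1663 0.7152 0.127 ]
```

Request:
{"name": "drive_tool", "arguments": {"steps": [[[4, 0, 25, 0], [4, 0, 55, 0], [4, 0, 85, 0], [4, 0, 102, 0], [4, 0, 110, 0], [4, 0, 110, 0], [4, 0, 110, 0]]]}}

```text
clock: 25.1
eef_pos: [0.5239, -0.1443, 0.0206]
tool_rot: [-3.134, 0.017, -3.135]
wrist_force: [-0.1, 0.4, 0.9]
opening: 0.649
```

Request:
{"name": "drive_tool", "arguments": {"steps": [[[0, 0, 0, 0], [0, 0, 0, 0], [0, 0, 0, 0], [0, 0, 0, 0], [0, 0, 0, 0], [0, 0, 0, 0]]], "claw": 0.1}}

```text
clock: 25.7
eef_pos: [0.5248, -0.1445, 0.022]
tool_rot: [-3.133, 0.019, -3.135]
wrist_force: [-1.6, 0.6, 8.1]
opening: 0.412
```

```bash
python3 - <<'E'
from h import *
np.set_printoptions(precision=4,suppress=True)
o=env.get_obs();print(o["clock"],o["eef_pos"],o["opening"],o["wrist_force"],o["tool_rot"])
c=env.calibration("wrist");im=env.snapshot("wrist")
for p,q in blobs(im,*YEL,60)[0]: print("yel",p,q,ray(c,p,.052))
print(goy([.576,.214,.15],-1.606))
E
```

```text
25.7 [ 0.5248 -0.1445  0.022 ] 0.41234341148987846 [-1.6105  0.5892  8.1369] [-3.1332  0.0192 -3.135 ]
yel [ 51.7455 120.5272] [   0   73  110   97 8598] [ 0.4542 -0.2471  0.052 ]
yel [321.3765 282.7081] [ 283  244   78   78 4823] [ 0.5234 -0.1448  0.052 ]
yel [ 94.502  317.7062] [  52  283   90   74 4442] [ 0.5437 -0.2519  0.052 ]
(array([ -56. ,  357.1, -130. ]), np.float64(-87.6))
```

Request:
{"name": "drive_tool", "arguments": {"steps": [[[0, 0, -30, 0], [0, 0, -70, 0], [0, 0, -110, -5], [-2, 15, -130, -12], [-4, 40, -130, -20], [-6, 70, -130, -28], [-10, 100, -130, -36], [-15, 135, -130, -44], [-20, 170, -130, -52], [-26, 205, -130, -60], [-32, 240, -130, -68], [-38, 275, -130, -76], [-45, 305, -130, -83], [-50, 330, -130, -88], [-54, 348, -130, -88], [-56, 357, -130, -88], [-56, 357, -130, -88], [-56, 357, -130, -88]]]}}

```text
clock: 27.55
eef_pos: [0.576, 0.2132, 0.1502]
tool_rot: [-3.122, -0.008, -1.6]
wrist_force: [-0.2, -0.3, -0.1]
opening: 0.413
```

```bash
python3 - <<'E'
from h import *
np.set_printoptions(precision=4,suppress=True)
o=env.get_obs();print(o["clock"],o["eef_pos"],o["opening"],o["wrist_force"],o["tool_rot"])
c=env.calibration("wrist");im=env.snapshot("wrist");save("w10",im)
for p,q in blobs(im,*YEL,60)[0]: print("yel",p,q,ray(c,p,o["eef_pos"][2]+.03),ray(c,p,.127))
print(goy([.577,.2145,.098],-1.606))
E
```

```text
27.55 [0.576  0.2132 0.1502] 0.41294806698763725 [-0.2324 -0.348  -0.1348] [-3.1221 -0.0078 -1.5998]
yel [312.8272 147.7718] [ 283  118   61   61 2923] [0.5782 0.1515 0.1802] [0.5809 0.1558 0.127 ]
yel [321.6419 283.1212] [ 283  244   78   79 4884] [0.5764 0.2114 0.1802] [0.5784 0.2439 0.127 ]
(array([-1.9,  0. , 52.2]), np.float64(0.3))
```

Request:
{"name": "drive_tool", "arguments": {"steps": [[[-2.5, 0, 20, 0], [-2.5, 0, 38, 0], [-2.5, 0, 47, 0], [-2.5, 0, 51, 0], [-2.5, 0, 52.5, 0], [-2.5, 0, 52.5, 0], [-2.5, 0, 52.5, 0]]]}}

```text
clock: 28.3
eef_pos: [0.5774, 0.2151, 0.0984]
tool_rot: [-3.121, -0.007, -1.6]
wrist_force: [0.3, -0.1, -0.1]
opening: 0.409
```

Request:
{"name": "drive_tool", "arguments": {"steps": [[[0, 0, 0, 0], [0, 0, 0, 0], [0, 0, 0, 0], [0, 0, 0, 0], [0, 0, 0, 0]]], "claw": 0.54}}

```text
clock: 28.8
eef_pos: [0.5774, 0.2152, 0.0985]
tool_rot: [-3.121, -0.007, -1.6]
wrist_force: [-0.2, 0.8, -0.1]
opening: 0.539
```

Request:
{"name": "drive_tool", "arguments": {"steps": [[[0, 0, -10, 0], [0, 0, -25, 0], [0, 0, -50, 0], [0, 0, -80, 0], [0, 0, -80, 0]]]}}

```text
clock: 29.3
eef_pos: [0.5775, 0.2165, 0.1832]
tool_rot: [-3.115, -0.005, -1.6]
wrist_force: [0.6, 0.6, 1.0]
opening: 0.536
```

```bash
python3 - <<'E'
from h import *
np.set_printoptions(precision=4,suppress=True)
c=env.calibration("wrist");im=env.snapshot("wrist");save("w11",im)
o=env.get_obs();print(o["clock"],o["eef_pos"],o["opening"],o["wrist_force"],o["tool_rot"])
for p,q in blobs(im,*YEL,60)[0]: print("yel",p,q,ray(c,p,.127))
print(goy([.454,-.2505,.13],-3.137))
E
```

```text
29.35 [0.5769 0.2163 0.181 ] 0.5406714568873663 [ 0.1754 -0.038  -0.2984] [-3.1175 -0.0059 -1.6002]
yel [317.7144 138.9338] [ 292  113   52   53 2129] [0.5809 0.156  0.127 ]
yel [323.5827 218.5327] [ 300  194   48   50 1819] [0.5785 0.2136 0.127 ]
(array([469.9, 110.4,  51.1]), np.float64(88.1))
```

Request:
{"name": "drive_tool", "arguments": {"steps": [[[15, 3, -10, 4], [55, 10, -10, 12], [100, 20, 0, 20], [145, 30, 5, 28], [195, 42, 10, 36], [245, 55, 20, 44], [295, 68, 30, 52], [345, 80, 40, 60], [390, 92, 50, 68], [430, 102, 50, 76], [460, 110, 50, 84], [470, 110, 50, 88], [470, 110, 50, 88], [470, 110, 50, 88], [470, 110, 50, 88]]], "claw": 0.65}}

```text
clock: 30.85
eef_pos: [0.4545, -0.2497, 0.131]
tool_rot: [-3.135, 0.024, -3.133]
wrist_force: [0.4, -1.0, -0.2]
opening: 0.648
```

```bash
python3 - <<'E'
from h import *
np.set_printoptions(precision=4,suppress=True)
c=env.calibration("wrist");im=env.snapshot("wrist");save("w12",im)
o=env.get_obs();print(o["clock"],o["eef_pos"],o["opening"],o["tool_rot"])
for p,q in blobs(im,*YEL,60)[0]: print("yel",p,q,ray(c,p,.052))
print(goy([.4535,-.2505,.02],-3.137))
E
```

```text
30.9 [ 0.4545 -0.2497  0.1311] 0.650015729292368 [-3.1351  0.0237 -3.1332]
yel [319.992  206.7263] [ 299  185   43   45 1509] [ 0.453 -0.252  0.052]
yel [314.7832 302.9251] [ 296  283   38   40 1241] [ 0.5457 -0.2561  0.052 ]
(array([  3.7,  -0.1, 111. ]), np.float64(0.2))
```

Request:
{"name": "drive_tool", "arguments": {"steps": [[[5, -1, 25, 0], [5, -1, 55, 0], [5, -1, 85, 0], [5, -1, 103, 0], [5, -1, 111, 0], [5, -1, 111, 0], [5, -1, 111, 0]]]}}

```text
clock: 31.6
eef_pos: [0.4528, -0.2514, 0.0209]
tool_rot: [-3.135, 0.025, -3.132]
wrist_force: [-1.2, -0.8, 0.4]
opening: 0.65
```

Request:
{"name": "drive_tool", "arguments": {"steps": [[[0, 0, 0, 0], [0, 0, 0, 0], [0, 0, 0, 0], [0, 0, 0, 0], [0, 0, 0, 0], [0, 0, 0, 0]]], "claw": 0.1}}

```text
clock: 32.2
eef_pos: [0.4536, -0.2517, 0.0221]
tool_rot: [-3.134, 0.027, -3.132]
wrist_force: [-0.4, 1.9, 9.3]
opening: 0.415
```

```bash
python3 - <<'E'
from h import *
np.set_printoptions(precision=4,suppress=True)
o=env.get_obs();print(o["clock"],o["eef_pos"],o["opening"],o["wrist_force"],o["tool_rot"])
c=env.calibration("wrist");im=env.snapshot("wrist")
for p,q in blobs(im,*YEL,60)[0]: print("yel",p,q,ray(c,p,.052))
print(goy([.5785,.2655,.15],-1.606))
E
```

```text
32.2 [ 0.4536 -0.2517  0.0221] 0.41481733777080493 [-0.4142  1.8857  9.2769] [-3.1338  0.0266 -3.1322]
yel [321.4578 280.9579] [ 283  242   78   78 4819] [ 0.4512 -0.252   0.052 ]
(array([-133.1,  515. , -128.4]), np.float64(-87.4))
```

Request:
{"name": "drive_tool", "arguments": {"steps": [[[0, 0, -40, 0], [0, 0, -85, 0], [-5, 10, -130, -6], [-12, 40, -175, -14], [-20, 80, -185, -22], [-30, 120, -185, -30], [-40, 165, -185, -38], [-50, 210, -185, -46], [-62, 255, -185, -54], [-75, 300, -185, -62], [-88, 345, -185, -70], [-100, 390, -185, -78], [-112, 435, -185, -84], [-124, 475, -185, -88], [-130, 500, -185, -88], [-133, 515, -185, -88], [-133, 515, -185, -88], [-133, 515, -185, -88], [-133, 515, -185, -88]]]}}

```text
clock: 34.15
eef_pos: [0.5769, 0.265, 0.2071]
tool_rot: [-3.114, -0.007, -1.597]
wrist_force: [-0.1, -0.1, -0.1]
opening: 0.412
```

```bash
python3 - <<'E'
from h import *
np.set_printoptions(precision=4,suppress=True)
o=env.get_obs();print(o["clock"],o["eef_pos"],o["opening"],o["wrist_force"],o["tool_rot"])
c=env.calibration("wrist");im=env.snapshot("wrist");save("w13",im)
for p,q in blobs(im,*YEL,60)[0]: print("yel",p,q,ray(c,p,o["eef_pos"][2]+.03),ray(c,p,.127))
print(goy([.579,.2655,.098],-1.606))
E
```

```text
34.15 [0.5769 0.265  0.2071] 0.41178346053098713 [-0.0813 -0.0729 -0.1454] [-3.1143 -0.0068 -1.5972]
yel [316.7108  69.1015] [ 292   42   50   56 2109] [0.5766 0.1751 0.2371] [0.5808 0.1566 0.127 ]
yel [321.9242 151.22  ] [ 300  128   45   47 1650] [0.5755 0.2047 0.2371] [0.5786 0.215  0.127 ]
yel [321.6352 281.2655] [ 283  242   78   79 4888] [0.5771 0.2622 0.2371] [0.5818 0.3287 0.127 ]
(array([ -1.3,   0.9, 109.1]), np.float64(0.5))
```

View pics/w13.png

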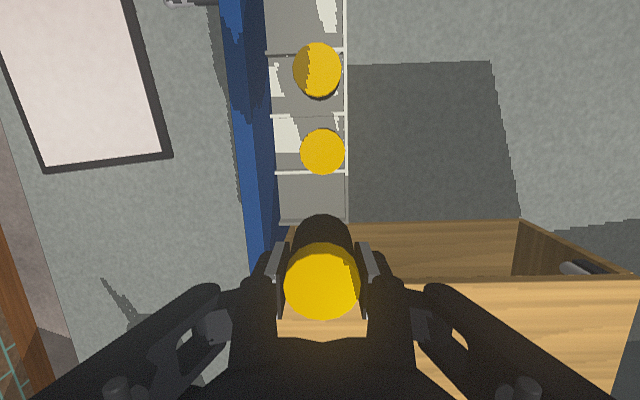

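```bash
python3 - <<'E'
from h import *
np.set_printoptions(precision=4,suppress=True)
c=env.calibration("wrist")
for q in [(310,173),(310,221),(348,173),(349,219),(310,117),(310,52)]: print(q,ray(c,q,.087))
R=Ro.from_euler('xyz',env.get_obs()["tool_rot"]);print(R.apply([0,0,1]))
E
```

```text
(310, 173) [0.5915 0.2386 0.087 ]
(310, 221) [0.5933 0.286  0.087 ]
(348, 173) [0.556  0.2393 0.087 ]
(349, 219) [0.5551 0.2846 0.087 ]
(310, 117) [0.5896 0.1885 0.087 ]
(310, 52) [0.5876 0.1366 0.087 ]
[ 0.0271 -0.0075 -0.9996]
```

Request:
{"name": "drive_tool", "arguments": {"steps": [[[-1.5, 1, 35, 0], [-1.5, 1, 70, 0], [-1.5, 1, 92, 0], [-1.5, 1, 103, 0], [-1.5, 1, 107, 0], [-1.5, 1, 109.5, 0], [-1.5, 1, 109.5, 0], [-1.5, 1, 109.5, 0]]]}}

```text
clock: 35.0
eef_pos: [0.5795, 0.2659, 0.0986]
tool_rot: [-3.113, -0.006, -1.597]
wrist_force: [-0.9, 0.0, 0.4]
opening: 0.41
```

Request:
{"name": "drive_tool", "arguments": {"steps": [[[0, 0, 0, 0], [0, 0, 0, 0], [0, 0, 0, 0], [0, 0, 0, 0], [0, 0, 0, 0]]], "claw": 0.54}}

```text
clock: 35.5
eef_pos: [0.5798, 0.2661, 0.0991]
tool_rot: [-3.112, -0.006, -1.597]
wrist_force: [-0.5, 0.7, 5.8]
opening: 0.538
```

Request:
{"name": "drive_tool", "arguments": {"steps": [[[0, 0, -10, 0], [0, 0, -25, 0], [0, 0, -50, 0], [0, 0, -75, 0], [0, 0, -80, 0], [0, 0, -80, 0], [0, 0, -80, 0]]]}}

```text
clock: 36.2
eef_pos: [0.5771, 0.2664, 0.1782]
tool_rot: [-3.113, -0.006, -1.597]
wrist_force: [0.6, -0.4, -0.0]
opening: 0.545
```

```bash
python3 - <<'E'
from h import *
np.set_printoptions(precision=4,suppress=True)
c=env.calibration("wrist");im=env.snapshot("wrist");save("w14",im)
o=env.get_obs();print(o["clock"],o["eef_pos"],o["opening"],o["wrist_force"],o["tool_rot"])
for p,q in blobs(im,*YEL,60)[0]: print("yel",p,q,ray(c,p,.127))
print(goy([.546,-.254,.13],-3.137))
E
```

```text
36.25 [0.5769 0.2663 0.1779] 0.5397344073350404 [0.0254 0.0822 0.0859] [-3.1137 -0.0065 -1.5975]
yel [314.7794  57.9863] [ 286   27   58   64 2847] [0.581  0.1565 0.127 ]
yel [320.9385 153.0268] [ 295  127   53   53 2164] [0.5788 0.2149 0.127 ]
yel [320.1073 220.6156] [ 296  195   49   51 1938] [0.5807 0.2632 0.127 ]
(array([520.6,  18.5,  50.8]), np.float64(88.2))
```

Request:
{"name": "drive_tool", "arguments": {"steps": [[[5, 0, -20, 4], [30, 2, -30, 12], [75, 4, -20, 20], [125, 6, -10, 28], [175, 8, 0, 36], [225, 10, 10, 44], [275, 12, 20, 52], [325, 14, 30, 60], [375, 16, 40, 68], [425, 18, 50, 76], [470, 18, 50, 84], [505, 18, 50, 88], [520, 18, 50, 88], [520, 18, 50, 88], [520, 18, 50, 88], [520, 18, 50, 88]]], "claw": 0.65}}

```text
clock: 37.85
eef_pos: [0.5466, -0.2519, 0.1306]
tool_rot: [-3.135, 0.027, -3.131]
wrist_force: [0.5, 0.3, 0.2]
opening: 0.651
```

```bash
python3 - <<'E'
from h import *
np.set_printoptions(precision=4,suppress=True)
c=env.calibration("wrist");im=env.snapshot("wrist");save("w15",im)
o=env.get_obs();print(o["clock"],o["eef_pos"],o["opening"],o["tool_rot"])
for p,q in blobs(im,*YEL,60)[0]: print("yel",p,q,ray(c,p,.052))
for p,q in blobs(im,*BLUE,100)[0]: print("blue",p,q,ray(c,p,.05))
print(goy([.546,-.254,.02],-3.137))
E
```

```text
37.9 [ 0.5467 -0.252   0.1308] 0.6498899158545537 [-3.1344  0.0276 -3.1311]
yel [317.5327 210.105 ] [ 296  188   44   45 1515] [ 0.5482 -0.2562  0.052 ]
blue [181.3329 196.3589] [ 117  155  114   87 5728] [ 0.5385 -0.3672  0.05  ]
blue [618.6199 286.1059] [ 586  271   54   44 1284] [0.6175 0.0134 0.05  ]
(array([  3.8,  -1.2, 110.7]), np.float64(0.3))
```

Request:
{"name": "drive_tool", "arguments": {"steps": [[[3, -3, 25, 0], [3, -3, 55, 0], [3, -3, 85, 0], [3, -3, 103, 0], [3, -3, 111, 0], [3, -3, 111, 0], [3, -3, 111, 0]]]}}

```text
clock: 38.6
eef_pos: [0.5474, -0.2556, 0.0208]
tool_rot: [-3.134, 0.029, -3.13]
wrist_force: [-0.2, -0.7, 0.7]
opening: 0.65
```

Request:
{"name": "drive_tool", "arguments": {"steps": [[[0, 0, 0, 0], [0, 0, 0, 0], [0, 0, 0, 0], [0, 0, 0, 0], [0, 0, 0, 0], [0, 0, 0, 0]]], "claw": 0.1}}

```text
clock: 39.2
eef_pos: [0.5483, -0.2558, 0.0222]
tool_rot: [-3.133, 0.031, -3.13]
wrist_force: [-0.3, 2.0, 7.1]
opening: 0.41
```

```bash
python3 - <<'E'
from h import *
np.set_printoptions(precision=4,suppress=True)
o=env.get_obs();print(o["clock"],o["eef_pos"],o["opening"],o["wrist_force"],o["tool_rot"])
c=env.calibration("wrist");im=env.snapshot("wrist")
for p,q in blobs(im,*YEL,60)[0]: print("yel",p,q,ray(c,p,.052))
print(goy([.574,.113,.155],-1.606))
E
```

```text
39.2 [ 0.5483 -0.2558  0.0222] 0.4099810102676631 [-0.2988  1.9905  7.0755] [-3.1333  0.0308 -3.1303]
yel [321.5295 282.2492] [ 283  243   78   78 4835] [ 0.5465 -0.256   0.052 ]
(array([ -34. ,  367.4, -134.9]), np.float64(-87.3))
```

Request:
{"name": "drive_tool", "arguments": {"steps": [[[0, 0, -30, 0], [0, 0, -70, 0], [0, 0, -110, -6], [-2, 15, -135, -14], [-5, 45, -135, -22], [-8, 80, -135, -30], [-11, 115, -135, -38], [-14, 155, -135, -46], [-17, 195, -135, -54], [-20, 235, -135, -62], [-24, 275, -135, -70], [-27, 310, -135, -78], [-30, 340, -135, -84], [-34, 358, -135, -87.5], [-34, 367, -135, -87.5], [-34, 367, -135, -87.5], [-34, 367, -135, -87.5], [-34, 367, -135, -87.5]]]}}

```text
clock: 41.05
eef_pos: [0.574, 0.1116, 0.1553]
tool_rot: [-3.11, -0.007, -1.605]
wrist_force: [0.2, 0.3, -0.3]
opening: 0.413
```

```bash
python3 - <<'E'
from h import *
np.set_printoptions(precision=4,suppress=True)
o=env.get_obs();print(o["clock"],o["eef_pos"],o["opening"],o["wrist_force"],o["tool_rot"])
c=env.calibration("wrist");im=env.snapshot("wrist");save("w16",im)
for p,q in blobs(im,*YEL,60)[0]: print("yel",p,q,ray(c,p,o["eef_pos"][2]+.03),ray(c,p,.127))
print(goy([.575,.1125,.098],-1.606))
E
```

```text
41.05 [0.574  0.1116 0.1553] 0.4127271027821085 [ 0.1556  0.3475 -0.2828] [-3.1103 -0.007  -1.6055]
yel [321.7143 282.4524] [ 283  243   78   79 4865] [0.5741 0.1094 0.1853] [0.5771 0.1449 0.127 ]
yel [322.3873 338.2042] [309 335  28   8 142] [0.5748 0.1395 0.1853] [0.5782 0.1905 0.127 ]
(array([-1.3,  0.9, 57.3]), np.float64(0.0))
```

Request:
{"name": "drive_tool", "arguments": {"steps": [[[-1.5, 1, 20, 0], [-1.5, 1, 38, 0], [-1.5, 1, 49, 0], [-1.5, 1, 55, 0], [-1.5, 1, 57.5, 0], [-1.5, 1, 57.5, 0], [-1.5, 1, 57.5, 0]]]}}

```text
clock: 41.8
eef_pos: [0.5802, 0.1129, 0.1044]
tool_rot: [-3.097, -0.004, -1.607]
wrist_force: [-0.6, -1.8, 63.6]
opening: 0.409
```

Request:
{"name": "drive_tool", "arguments": {"steps": [[[0, 0, 0, 0], [0, 0, 0, 0], [0, 0, 0, 0], [0, 0, 0, 0], [0, 0, 0, 0]]], "claw": 0.54}}

```text
clock: 42.3
eef_pos: [0.5798, 0.1128, 0.1038]
tool_rot: [-3.098, -0.005, -1.607]
wrist_force: [-1.0, -0.6, 0.7]
opening: 0.54
```

Request:
{"name": "drive_tool", "arguments": {"steps": [[[0, 0, -10, 0], [0, 0, -25, 0], [0, 0, -50, 0], [0, 0, -90, 0], [0, 0, -120, 0], [0, 0, -120, 0], [0, 0, -120, 0]]]}}

```text
clock: 43.0
eef_pos: [0.5749, 0.1136, 0.2243]
tool_rot: [-3.097, -0.004, -1.607]
wrist_force: [-0.4, -0.1, -1.2]
opening: 0.537
```

```bash
python3 - <<'E'
from h import *
np.set_printoptions(precision=4,suppress=True)
c=env.calibration("wrist");im=env.snapshot("wrist");save("w17",im)
o=env.get_obs();print(o["clock"],o["eef_pos"],o["opening"],o["wrist_force"],o["tool_rot"])
for p,q in blobs(im,*YEL,60)[0]: print("yel",p,q,ray(c,p,.127))
print(goy([.574,-.10,.22],-1.606))
E
```

```text
43.05 [0.5744 0.1135 0.2233] 0.5407033488942514 [ 0.53   -0.9334 -1.1763] [-3.0988 -0.0048 -1.6067]
yel [316.7883 202.0928] [ 297  181   40   42 1304] [0.5844 0.1094 0.127 ]
yel [318.3095 247.4066] [ 299  228   39   40 1205] [0.5848 0.1528 0.127 ]
yel [324.5041 301.5321] [ 307  283   36   38 1105] [0.581  0.2104 0.127 ]
yel [324.7063 333.4596] [309 324  33  19 446] [0.582  0.2477 0.127 ]
(array([213.3,  -7.1,   4.6]), np.float64(-0.0))
```

Request:
{"name": "drive_tool", "arguments": {"steps": [[[30, 0, 0, 0], [70, 0, 0, 0], [110, 0, 0, 0], [150, 0, 0, 0], [190, 0, 0, 0], [210, 0, 0, 0], [210, 0, 0, 0], [210, 0, 0, 0]]]}}

```text
clock: 43.85
eef_pos: [0.5663, -0.0963, 0.2233]
tool_rot: [-3.101, -0.004, -1.608]
wrist_force: [0.8, 1.0, -0.0]
opening: 0.544
```

```bash
python3 - <<'E'
from h import *
np.set_printoptions(precision=4,suppress=True)
w=cv2.cvtColor(cv2.imread("pics/w17.png"),cv2.COLOR_BGR2RGB)
t=env.snapshot("top");s=env.snapshot("scene");v=env.snapshot("wrist");save("w18",v)
A=cv2.resize(w[100:350,230:400],(400*170//250*1,400),interpolation=cv2.INTER_CUBIC)
A=cv2.resize(w[110:350,230:370],(233,400),interpolation=cv2.INTER_CUBIC)
B=cv2.resize(s[100:250,340:500],(427,400),interpolation=cv2.INTER_CUBIC)
C=cv2.resize(t[150:210,175:315],(467,200),interpolation=cv2.INTER_CUBIC)
D=cv2.resize(v,(320,200))
out=np.zeros((600,790,3),np.uint8);out[:400,:233]=A;out[:400,240:667]=B;out[400:,:467]=C;out[400:,470:790]=D
save("comp",out)
c=env.calibration("top")
for p,q in blobs(t,*YEL,40)[0]: print("top",p,q,ray(c,p,.127))
c=env.calibration("scene")
for p,q in blobs(s,*YEL,60)[0]: print("scene",p,q,ray(c,p,.125))
o=env.get_obs();print(o["clock"],o["eef_pos"])
E
```

```text
top [67.3206 92.    ] [ 52  81  31  22 131] [0.8005 0.6084 0.127 ]
top [146.5895 218.3657] [ 115  161   65  124 4558] [0.4836 0.4024 0.127 ]
top [248.1862 178.3989] [240 171  17  15 188] [0.5812 0.1552 0.127 ]
top [265.861  178.4706] [258 171  16  16 187] [0.5809 0.1116 0.127 ]
top [203.4018 179.6256] [194 172  19  16 219] [0.5786 0.2655 0.127 ]
top [224.1538 180.    ] [216 173  17  15 195] [0.5775 0.2144 0.127 ]
top [ 10.4782 352.6395] [  0 336  23  34 688] [0.1663 0.7152 0.127 ]
scene [569.5761  80.0723] [553  71  35  19 401] [0.1507 0.7269 0.125 ]
scene [471.1975 173.4431] [447 124  45  88 957] [0.4918 0.3563 0.125 ]
scene [513.2258 175.9217] [493 130  45  79 766] [0.5073 0.4531 0.125 ]
scene [418.6697 206.3077] [411 199  17  16 221] [0.5838 0.2129 0.125 ]
scene [440.7759 205.3103] [433 198  17  16 232] [0.5845 0.2632 0.125 ]
scene [392.9862 208.9217] [385 201  17  16 217] [0.5871 0.154  0.125 ]
scene [373.6875 210.1971] [366 203  16  16 208] [0.5877 0.1101 0.125 ]
44.0 [ 0.5668 -0.0953  0.2239]
```

View pics/comp.png

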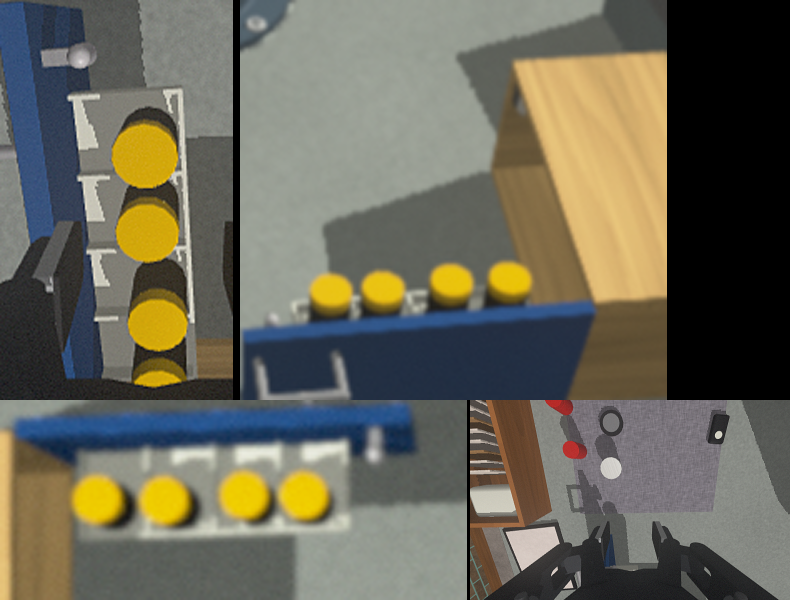

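```bash
python3 - <<'E'
from h import *
print(goy([.672,.077,.235],-1.595))
E
```

```text
(array([-175.8,  -99.6,   -7.7]), np.float64(-0.6))
```

Request:
{"name": "drive_tool", "arguments": {"steps": [[[0, -30, -8, -0.6], [-20, -65, -8, -0.6], [-55, -99, -8, -0.6], [-95, -99, -8, -0.6], [-135, -99, -8, -0.6], [-165, -99, -8, -0.6], [-176, -99, -8, -0.6], [-176, -99, -8, -0.6], [-176, -99, -8, -0.6]]], "claw": 0.4}}

```text
clock: 44.9
eef_pos: [0.6713, 0.0768, 0.2352]
tool_rot: [-3.1, -0.005, -1.595]
wrist_force: [-0.4, -0.0, -0.7]
opening: 0.398
```

```bash
python3 - <<'E'
from h import *
np.set_printoptions(precision=4,suppress=True)
o=env.get_obs();print(o["clock"],o["eef_pos"],o["tool_rot"],o["joint_pos"])
c=env.calibration("wrist");v=env.snapshot("wrist");save("w19",v)
print(proj(c,np.array([.678,.0774,.12])))
x0,y0=220,90
save("w19c",cv2.resize(v[y0:y0+250,x0:x0+240],None,fx=2.4,fy=2.4,interpolation=cv2.INTER_CUBIC))
E
```

```text
44.9 [0.6713 0.0768 0.2352] [-3.0996 -0.0053 -1.5947] [ 0.1192  0.5649  0.4886  1.4537 -0.0112 -1.428 ]
[320.7987 201.8383]
```

View pics/w19c.png

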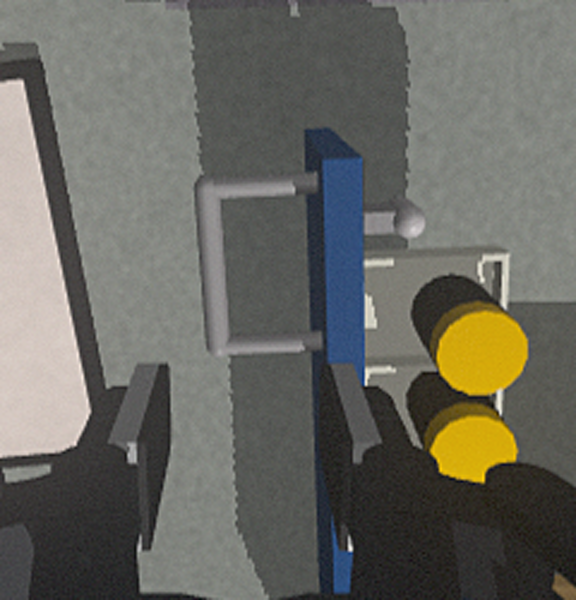

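```bash
python3 - <<'E'
from h import *
np.set_printoptions(precision=4,suppress=True)
c=env.calibration("wrist")
a=ray(c,(305.8,168.3),.12);b=ray(c,(311.2,234.6),.12);m=(a+b)/2
print(a,b,m,np.linalg.norm(a-b),np.arctan2(*(b-a)[:2]))
for q in[(309,143),(324,143)]: pass
e1=ray(c,(220+334/2.4,90+147/2.4),.146);print("edge",e1)
print(goy([m[0],m[1],.102],-1.595),goy([.680,.077,.102],-1.595))
E
```

```text
[0.691  0.0448 0.12  ] [0.6883 0.11   0.12  ] [0.6897 0.0774 0.12  ] 0.06522229636726566 -0.04101818431369634
edge [0.6448 0.0279 0.146 ]
(array([ -2.3, -12.7, 133.9]), np.float64(-0.0)) (array([ -1.7,  -3. , 133.5]), np.float64(-0.0))
```

```bash
python3 - <<'E'
from h import *
np.set_printoptions(precision=4,suppress=True)
for n in("top","scene"):
    c=env.calibration(n);t=env.snapshot(n);save(n+"20",t)
    for p,q in blobs(t,*YEL,40)[0]: 
        X=ray(c,p,.125)
        if .5<X[0]<.65: print(n,p,q[2:],X)
    m=blobs(t,*BLUE,100)[1]
    if n=="scene": print([(p,q) for p,q in blobs(t,*BLUE,100)[0]])
# pink: scene view handle predicted px for both hypotheses
c=env.calibration("scene")
for h in ((.678,.0774),(.6897,.0774)): print(h,proj(c,np.array([*h,.12])),proj(c,np.array([h[0],h[1]-.032,.12])),proj(c,np.array([h[0],h[1]+.032,.12])))
t6=cv2.cvtColor(cv2.imread("pics/s6.png"),cv2.COLOR_BGR2RGB)
t=cv2.cvtColor(cv2.imread("pics/scene20.png"),cv2.COLOR_BGR2RGB)
for nm,i in(("before",t6),("now",t)):
    m=blobs(i,*BLUE,100)[1]; m[:, :335]=0; m[:150]=0; m[:,500:]=0; m[290:]=0
    ys,xs=np.where(m); print(nm,[(x,ys[xs==x].min(),ys[xs==x].max()) for x in range(xs.min(),xs.max(),12)])
E
```

```text
top [165.9954 183.5114] [ 12  54 219] [0.5695 0.358  0.125 ]
top [123.619  172.6762] [ 11  28 105] [0.5968 0.4629 0.125 ]
scene [506.9979 175.8079] [ 48  88 937] [0.5058 0.4386 0.125 ]
scene [478.2618 181.6382] [ 43  76 680] [0.5192 0.3661 0.125 ]
scene [465.7869 186.1311] [12 28 61] [0.5311 0.3335 0.125 ]
scene [418.6606 206.371 ] [ 17  16 221] [0.584  0.2129 0.125 ]
scene [440.8419 205.2735] [ 17  16 234] [0.5844 0.2634 0.125 ]
scene [392.9864 208.8864] [ 17  17 220] [0.587 0.154 0.125]
scene [376.2598 210.9055] [ 11  16 127] [0.5901 0.1156 0.125 ]
[(array([18.4032, 97.0026]), array([   0,    0,   56,  208, 6252], dtype=int32)), (array([133.2448,   1.2657]), array([114,   0,  42,   4, 143], dtype=int32)), (array([174.1479, 225.3983]), array([163, 205,  26,  35, 595], dtype=int32)), (array([406.6356, 236.2814]), array([ 342,  214,  130,   47, 3639], dtype=int32))]
(0.678, 0.0774) [363.4727 245.1478] [348.5816 246.0114] [378.3448 244.2854]
(0.6897, 0.0774) [364.066  249.6601] [349.0661 250.5329] [379.0466 248.7884]
before [(341, np.int64(217), np.int64(248)), (353, np.int64(217), np.int64(255)), (365, np.int64(217), np.int64(254)), (377, np.int64(216), np.int64(254)), (389, np.int64(216), np.int64(254)), (401, np.int64(215), np.int64(253)), (413, np.int64(216), np.int64(253)), (425, np.int64(215), np.int64(253)), (437, np.int64(214), np.int64(252)), (449, np.int64(214), np.int64(252)), (461, np.int64(214), np.int64(244))]
now [(342, np.int64(224), np.int64(254)), (354, np.int64(223), np.int64(260)), (366, np.int64(221), np.int64(259)), (378, np.int64(220), np.int64(259)), (390, np.int64(219), np.int64(257)), (402, np.int64(219), np.int64(256)), (414, np.int64(217), np.int64(256)), (426, np.int64(217), np.int64(254)), (438, np.int64(215), np.int64(253)), (450, np.int64(215), np.int64(252)), (462, np.int64(214), np.int64(241))]
```

Request:
{"name": "drive_tool", "arguments": {"steps": [[[-2, -11, 30, -2.5], [-2, -11, 65, -2.5], [-2, -11, 95, -2.5], [-2, -11, 115, -2.5], [-2, -11, 128, -2.5], [-2, -11, 133, -2.5], [-2, -11, 133, -2.5], [-2, -11, 133, -2.5]]]}}

```text
clock: 45.85
eef_pos: [0.6891, 0.076, 0.1048]
tool_rot: [-3.097, -0.007, -1.554]
wrist_force: [0.4, -3.7, 5.9]
opening: 0.399
```

Request:
{"name": "drive_tool", "arguments": {"steps": [[[0, 0, 0, 0], [0, 0, 0, 0], [0, 0, 0, 0], [0, 0, 0, 0], [0, 0, 0, 0], [0, 0, 0, 0]]], "claw": 0, "grip_force": 40}}

```text
clock: 46.45
eef_pos: [0.6899, 0.0755, 0.1059]
tool_rot: [-3.095, -0.008, -1.554]
wrist_force: [0.8, -3.4, 7.7]
opening: 0.095
```

```bash
python3 - <<'E'
from h import *
np.set_printoptions(precision=4,suppress=True)
o=env.get_obs();print(o["clock"],o["eef_pos"],o["opening"],o["wrist_force"],o["tool_rot"],o["joint_pos"])
p=o["eef_pos"][:2]
h=np.array([.6225,.3195]);print(np.linalg.norm(p-h),np.linalg.norm(h-[.381,.2605]),np.linalg.norm(h-[.4404,.1517]),np.linalg.norm(h-[.6707,.0759]))
f=lambda v:np.arctan2(*(np.array(v)-h)[::-1]); print(f(p)-f([.381,.2605]),f([.6707,.0759])-f([.381,.2605]))
E
```

```text
46.45 [0.6899 0.0755 0.1059] 0.09469293433584533 [ 0.7787 -3.4497  7.6593] [-3.0948 -0.0076 -1.5541] [ 0.1146  0.6198  0.2548  1.1599 -0.0121 -1.4734]
0.25308045529226136 0.24860259451582564 0.24762320165929527 0.24832277382471385
1.6005889567746991 1.5265256404743774
```

```bash
python3 - <<'E'
from h import *
arc((.6225,.3195),1.6,.86,19)
E
```

```text
[2, 10, 0, np.float64(2.2)], [4, 19, 0, np.float64(4.5)], [6, 29, 0, np.float64(6.7)], [7, 39, 0, np.float64(8.9)], [8, 49, 0, np.float64(11.2)], [8, 58, 0, np.float64(13.4)], [8, 68, 0, np.float64(15.6)], [8, 78, 0, np.float64(17.9)], [7, 88, 0, np.float64(20.1)], [6, 98, 0, np.float64(22.3)], [4, 107, 0, np.float64(24.5)], [2, 117, 0, np.float64(26.8)], [0, 127, 0, np.float64(29.0)], [-3, 136, 0, np.float64(31.2)], [-6, 145, 0, np.float64(33.5)], [-9, 155, 0, np.float64(35.7)], [-13, 164, 0, np.float64(37.9)], [-17, 173, 0, np.float64(40.2)], [-21, 182, 0, np.float64(42.4)],
```

```bash
sed -i 's/round(d\[1\]),0,round(-np.degrees(a-a0),1)/round(d[1]),round(d[2],1),float(round(-np.degrees(a-a0),1))/' h.py; python3 - <<'E'
from h import *
arc((.6225,.3195),1.6,.86,19)
E
```

```text
[2, 10, np.float64(-0.4), 2.2], [4, 19, np.float64(-0.9), 4.5], [6, 29, np.float64(-1.3), 6.7], [7, 39, np.float64(-1.8), 8.9], [8, 49, np.float64(-2.2), 11.2], [8, 58, np.float64(-2.7), 13.4], [8, 68, np.float64(-3.1), 15.6], [8, 78, np.float64(-3.6), 17.9], [7, 88, np.float64(-4.1), 20.1], [6, 98, np.float64(-4.5), 22.3], [4, 107, np.float64(-5.0), 24.5], [2, 117, np.float64(-5.5), 26.8], [0, 127, np.float64(-5.9), 29.0], [-3, 136, np.float64(-6.4), 31.2], [-6, 145, np.float64(-6.9), 33.5], [-9, 155, np.float64(-7.3), 35.7], [-13, 164, np.float64(-7.8), 37.9], [-17, 173, np.float64(-8.2), 40.2], [-21, 182, np.float64(-8.7), 42.4],
```

Request:
{"name": "drive_tool", "arguments": {"steps": [[[1, 4, -0.2, 1], [2, 10, -0.4, 2.2], [4, 19, -0.9, 4.5], [6, 29, -1.3, 6.7], [7, 39, -1.8, 8.9], [8, 49, -2.2, 11.2], [8, 58, -2.7, 13.4], [8, 68, -3.1, 15.6], [8, 78, -3.6, 17.9], [7, 88, -4.1, 20.1], [6, 98, -4.5, 22.3], [4, 107, -5, 24.5], [2, 117, -5.5, 26.8], [0, 127, -5.9, 29], [-3, 136, -6.4, 31.2], [-6, 145, -6.9, 33.5], [-9, 155, -7.3, 35.7], [-13, 164, -7.8, 37.9], [-17, 173, -8.2, 40.2], [-17, 173, -8.2, 40.2]]]}}

```text
clock: 48.45
eef_pos: [0.5156, 0.0911, 0.1062]
tool_rot: [-3.102, 0.027, -2.256]
wrist_force: [4.4, 9.9, -6.1]
opening: 0.102
```

```bash
python3 - <<'E'
from h import *
np.set_printoptions(precision=4,suppress=True)
o=env.get_obs();print(o["clock"],o["eef_pos"],o["opening"],o["wrist_force"],o["tool_rot"])
p=o["eef_pos"][:2];h=np.array([.6225,.3195]);f=lambda v:np.arctan2(*(np.array(v)-h)[::-1]);print(np.linalg.norm(p-h),f(p)-f([.381,.2605]))
t=env.snapshot("scene");c=env.calibration("scene")
for q,s in blobs(t,*YEL,60)[0]: print(q,s[2:],ray(c,q,.125))
arc(h,.9,.3,18)
E
```

```text
48.45 [0.5156 0.0911 0.1062] 0.10236702965185247 [ 4.3677  9.9448 -6.0837] [-3.102   0.0268 -2.2562]
0.252182538540657 0.8936040187691416
[569.5761  80.0723] [ 35  19 401] [0.1507 0.7269 0.125 ]
[505.3319 172.7649] [  71   87 1157] [0.4957 0.4376 0.125 ]
[474.0028 177.4991] [  43   83 1066] [0.5054 0.3595 0.125 ]
[398.1412 168.4706] [ 15  14 170] [0.4623 0.185  0.125 ]
[414.1348 176.264 ] [ 15  14 178] [0.4908 0.219  0.125 ]
[436.9816 185.8986] [ 17  15 217] [0.5254 0.2668 0.125 ]
[455.6667 195.3056] [ 18  16 216] [0.5574 0.3035 0.125 ]
[2, 8, np.float64(-0.4), 1.9], [4, 16, np.float64(-0.8), 3.8], [5, 25, np.float64(-1.1), 5.7], [6, 33, np.float64(-1.5), 7.6], [7, 41, np.float64(-1.8), 9.5], [7, 50, np.float64(-2.2), 11.5], [8, 58, np.float64(-2.5), 13.4], [8, 67, np.float64(-2.9), 15.3], [7, 75, np.float64(-3.2), 17.2], [7, 83, np.float64(-3.5), 19.1], [6, 92, np.float64(-3.8), 21.0], [5, 100, np.float64(-4.1), 22.9], [3, 108, np.float64(-4.4), 24.8], [2, 117, np.float64(-4.7), 26.7], [0, 125, np.float64(-5.0), 28.6], [-2, 133, np.float64(-5.2), 30.6], [-5, 141, np.float64(-5.5), 32.5], [-8, 149, np.float64(-5.7), 34.4],
```

All four lids are still visible and evenly in line; continuing to swing.

Request:
{"name": "drive_tool", "arguments": {"steps": [[[1, 3, -0.2, 0.8], [2, 8, -0.4, 1.9], [4, 16, -0.8, 3.8], [5, 25, -1.1, 5.7], [6, 33, -1.5, 7.6], [7, 41, -1.8, 9.5], [7, 50, -2.2, 11.5], [8, 58, -2.5, 13.4], [8, 67, -2.9, 15.3], [7, 75, -3.2, 17.2], [7, 83, -3.5, 19.1], [6, 92, -3.8, 21], [5, 100, -4.1, 22.9], [3, 108, -4.4, 24.8], [2, 117, -4.7, 26.7], [0, 125, -5, 28.6], [-2, 133, -5.2, 30.6], [-5, 141, -5.5, 32.5], [-8, 149, -5.7, 34.4], [-8, 149, -5.7, 34.4]]]}}

```text
clock: 50.5
eef_pos: [0.4053, 0.192, 0.1063]
tool_rot: [-3.124, 0.046, -2.857]
wrist_force: [2.5, 3.6, -1.8]
opening: 0.098
```

```bash
python3 - <<'E'
from h import *
np.set_printoptions(precision=4,suppress=True)
o=env.get_obs();print(o["clock"],o["eef_pos"],o["opening"],o["wrist_force"],o["tool_rot"])
p=o["eef_pos"][:2];h=np.array([.6225,.3195]);f=lambda v:np.arctan2(*(np.array(v)-h)[::-1]);a=f(p)-f([.381,.2605]);print(np.linalg.norm(p-h),a)
t=env.snapshot("scene");c=env.calibration("scene")
for q,s in blobs(t,*YEL,60)[0]: print(q,s[2:],ray(c,q,.125))
arc(h,a,.0,12); arc(h,a,-.03,1)
E
```

```text
50.5 [0.4053 0.192  0.1063] 0.09817159181753986 [ 2.5438  3.5738 -1.7513] [-3.1244  0.0457 -2.8569]
0.2518755377258477 0.29099053803473796
[569.5761  80.0723] [ 35  19 401] [0.1507 0.7269 0.125 ]
[462.8632 169.1789] [ 33  85 285] [0.4764 0.3399 0.125 ]
[475.7486 172.1329] [ 33  69 346] [0.4884 0.3681 0.125 ]
[511.602  174.2039] [ 32  69 510] [0.5015 0.451  0.125 ]
[445.3174 158.1685] [ 22  27 356] [0.4361 0.306  0.125 ]
[528.4096 190.1928] [15 31 83] [0.5543 0.4741 0.125 ]
[1, 6, np.float64(-0.2), 1.4], [3, 12, np.float64(-0.3), 2.8], [4, 18, np.float64(-0.5), 4.2], [5, 24, np.float64(-0.6), 5.6], [6, 30, np.float64(-0.8), 6.9], [6, 36, np.float64(-0.9), 8.3], [7, 42, np.float64(-1.0), 9.7], [7, 48, np.float64(-1.2), 11.1], [7, 54, np.float64(-1.3), 12.5], [8, 60, np.float64(-1.4), 13.9], [8, 67, np.float64(-1.5), 15.3], [7, 73, np.float64(-1.6), 16.7], 
[7, 80, np.float64(-1.7), 18.4],
```

Request:
{"name": "drive_tool", "arguments": {"steps": [[[1, 6, -0.2, 1.4], [3, 12, -0.3, 2.8], [4, 18, -0.5, 4.2], [5, 24, -0.6, 5.6], [6, 30, -0.8, 6.9], [6, 36, -0.9, 8.3], [7, 42, -1, 9.7], [7, 48, -1.2, 11.1], [7, 54, -1.3, 12.5], [8, 60, -1.4, 13.9], [8, 65, -1.5, 15], [8, 68, -1.5, 15.3], [8, 71, -1.6, 15.3], [8, 71, -1.6, 15.3]]]}}

```text
clock: 51.95
eef_pos: [0.378, 0.2582, 0.1065]
tool_rot: [-3.138, 0.049, -3.123]
wrist_force: [2.5, 9.7, -4.5]
opening: 0.105
```

```bash
python3 - <<'E'
from h import *
np.set_printoptions(precision=4,suppress=True)
o=env.get_obs();print(o["clock"],o["eef_pos"],o["opening"],o["wrist_force"],o["tool_rot"])
E
```

```text
51.95 [0.378  0.2582 0.1065] 0.10512388475238471 [ 2.4764  9.6608 -4.5168] [-3.1384  0.0493 -3.1232]
```

Request:
{"name": "drive_tool", "arguments": {"steps": [[[0, 1, 0, 0], [0, 2, 0, 0], [0, 2.5, 0, 0], [0, 2.5, 0, 0], [0, 2.5, 0, 0]]]}}

```text
clock: 52.45
eef_pos: [0.3775, 0.2606, 0.1064]
tool_rot: [-3.139, 0.048, -3.123]
wrist_force: [-4.1, 4.5, 1.3]
opening: 0.096
```

Request:
{"name": "drive_tool", "arguments": {"steps": [[[0, 0, 0, 0], [0, 0, 0, 0], [0, 0, 0, 0], [0, 0, 0, 0], [0, 0, 0, 0]]], "claw": 0.38}}

```text
clock: 52.95
eef_pos: [0.3776, 0.2605, 0.1065]
tool_rot: [-3.139, 0.048, -3.124]
wrist_force: [-0.4, -0.3, -0.2]
opening: 0.381
```

Request:
{"name": "drive_tool", "arguments": {"steps": [[[0, 0, -20, 0], [0, 0, -50, 0], [0, 0, -90, 0], [0, 0, -130, 0], [0, -60, -150, 0], [0, -100, -150, 0], [0, -140, -150, 0], [0, -160, -150, 0], [0, -160, -150, 0], [0, -160, -150, 0]]]}}

```text
clock: 53.95
eef_pos: [0.3732, 0.1007, 0.2568]
tool_rot: [-3.139, 0.049, -3.125]
wrist_force: [-0.3, 0.6, -0.5]
opening: 0.379
```

```bash
python3 - <<'E'
from h import *
np.set_printoptions(precision=4,suppress=True)
o=env.get_obs();print(o["clock"],o["eef_pos"],o["wrist_force"])
t=env.snapshot("top");s=env.snapshot("scene");save("tE",t);save("sE",s)
for n,i in(("top",t),("scene",s)):
    c=env.calibration(n);b=cv2.cvtColor(cv2.imread(f"pics/{n}0.png"),cv2.COLOR_BGR2RGB)
    print(n,"before",[ (p,q) for p,q in blobs(b,*BLUE,200)[0]])
    print(n,"now",[ (p,q) for p,q in blobs(i,*BLUE,200)[0]])
    d=cv2.absdiff(cv2.cvtColor(b,cv2.COLOR_RGB2GRAY),cv2.cvtColor(i,cv2.COLOR_RGB2GRAY))
    sl=(slice(140,300),slice(100,215)) if n=="top" else (slice(100,260),slice(415,545))
    print("changed px near cabinet",(d[sl]>30).sum())
    for p,q in blobs(i,*YEL,60)[0]: print("yel",p,q)
T=cv2.resize(t[150:300,100:460],(720,300),interpolation=cv2.INTER_CUBIC);S=cv2.resize(s[100:280,140:560],(700,300),interpolation=cv2.INTER_CUBIC)
out=np.zeros((600,720,3),np.uint8);out[:300]=T;out[300:,:700]=S;save("final",out)
E
```

```text
53.95 [0.3732 0.1007 0.2568] [-0.2537  0.5694 -0.5066]
top before [(array([188.9403, 219.9076]), array([ 179,  162,   22,  120, 2143], dtype=int32)), (array([267.2985, 213.4879]), array([255, 202,  25,  24, 412], dtype=int32)), (array([632.5012, 372.2434]), array([624, 344,  16,  56, 415], dtype=int32))]
top now [(array([188.9429, 218.763 ]), array([ 179,  162,   22,  118, 2118], dtype=int32)), (array([444.46  , 199.2591]), array([433, 189,  25,  22, 413], dtype=int32)), (array([632.6345, 371.7248]), array([624, 344,  16,  56, 476], dtype=int32))]
changed px near cabinet 1654
yel [67.3692 92.1154] [ 52  81  31  22 130]
yel [126.2794 213.9007] [120 170  14  85 433]
yel [161.7569 214.1667] [158 188   9  48 144]
yel [172.1689 239.9556] [169 207   9  74 225]
yel [ 10.4415 352.6608] [  0 336  23  34 684]
scene before [(array([18.404 , 97.3841]), array([   0,    0,   56,  209, 6282], dtype=int32)), (array([388.664 ,  14.6465]), array([ 368,    0,   43,   32, 1259], dtype=int32)), (array([453.3117, 197.7796]), array([ 437,  126,   33,  121, 1184], dtype=int32)), (array([371.1777, 204.7612]), array([359, 185,  25,  34, 557], dtype=int32))]
scene now [(array([18.6782, 99.195 ]), array([   0,    0,   56,  209, 6118], dtype=int32)), (array([402.4038,  14.7535]), array([395,   0,  16,  32, 426], dtype=int32)), (array([452.952 , 197.3917]), array([ 437,  126,   33,  121, 1251], dtype=int32)), (array([173.7946, 226.2868]), array([163, 206,  25,  34, 516], dtype=int32))]
changed px near cabinet 0
yel [569.5761  80.0723] [553  71  35  19 401]
```

```bash
python3 - <<'E'
from h import *
np.set_printoptions(precision=4,suppress=True)
for n,L in(("top",("t6","tE")),("scene",("s6","scene20","sE"))):
    c=env.calibration(n)
    for f in L:
        i=cv2.cvtColor(cv2.imread(f"pics/{f}.png"),cv2.COLOR_BGR2RGB)
        for p,q in blobs(i,*BLUE,200)[0]:
            X=ray(c,p,.05)
            if -.5<X[1]<-.2 and X[0]>.4: print(f,p,q,X)
        for p,q in blobs(i,*CORK,200)[0]:
            X=ray(c,p,.005)
            if -.5<X[1]<-.25 and X[0]<.7: print(f,"cork",p,q,X)
for f,sl in (("scene",(slice(170,300),slice(150,300))),("top",(slice(140,275),slice(355,470)))):
    pass
a=cv2.imread("pics/top0.png",0);b=cv2.imread("pics/tE.png",0)
for nm,(x,y) in dict(loupe=(368,170),cap=(402,172),remote=(395,258)).items():
    print(nm,(cv2.absdiff(a,b)[y-14:y+14,x-14:x+14]>40).sum())
E
```

```text
tE [444.46   199.2591] [433 189  25  22 413] [ 0.5336 -0.3563  0.05  ]
tE cork [438.3863 200.3384] [419 179  44  43 919] [ 0.5342 -0.3543  0.005 ]
s6 [174.0912 225.6281] [163 205  26  35 570] [ 0.5402 -0.3639  0.05  ]
s6 cork [180.7586 240.1621] [154 217  50  40 870] [ 0.5514 -0.3572  0.005 ]
scene20 [174.1479 225.3983] [163 205  26  35 595] [ 0.5395 -0.3639  0.05  ]
scene20 cork [180.6453 240.3398] [154 217  50  40 874] [ 0.5519 -0.3574  0.005 ]
sE [173.7946 226.2868] [163 206  25  34 516] [ 0.5421 -0.3644  0.05  ]
sE cork [180.797  240.3422] [155 217  49  40 862] [ 0.552  -0.3571  0.005 ]
loupe 0
cap 0
remote 476
```

```bash
python3 - <<'E'
from h import *
for f in("top0","tE","scene0","s6","sE"):
    g=cv2.imread(f"pics/{f}.png",0); y,x=(258,395) if f[0]=="t" else (184,237)
    r=g[y-18:y+18,x-22:x+22]; n,_,s,c=cv2.connectedComponentsWithStats((r<38).astype(np.uint8))
    print(f,[(c[i].round(1),s[i][2:]) for i in range(1,n) if s[i][4]>30], "mean",r.mean())
E
```

```text
top0 [(array([22.5, 18.7]), array([ 21,  13, 159], dtype=int32))] mean 71.67424242424242
tE [(array([26.1, 18.5]), array([13, 11, 83], dtype=int32))] mean 116.58270202020202
scene0 [(array([20.2, 18.4]), array([ 21,   9, 110], dtype=int32))] mean 92.30366161616162
s6 [] mean 125.29356060606061
sE [] mean 119.86237373737374
```

```bash
python3 - <<'E'
from h import *
a=cv2.imread("pics/s6.png",0);b=cv2.imread("pics/sE.png",0);d=cv2.absdiff(a,b)
print("remote",(d[166:202,215:259]>30).sum())
g=lambda f:(lambda r:[(c.round(1),s[2:]) for c,s in zip(*(lambda q:(q[3][1:],q[2][1:]))(cv2.connectedComponentsWithStats((r<70).astype(np.uint8)))) if s[4]>30])(cv2.imread(f"pics/{f}.png",0)[166:202,215:259])
for f in("s6","sE"): print(f,g(f))
E
python3 -c "
import sys;sys.path.insert(0,'.')
from rig import env
o=env.get_obs();print(o['wrist_force'],o['clock']);print(env.sign_off())"
```

```text
remote 309
s6 [(array([20.4, 19. ]), array([ 22,  10, 164], dtype=int32))]
sE [(array([20.1, 19. ]), array([ 23,  10, 174], dtype=int32))]
[ 0.34541672 -0.15651696 -0.45522577] 54.05
the job is handed in; nothing more can be done
None
```

The job is handed in at about 54 s of robot time. The blower stands on the coaster, all four canisters are in the rack (one per compartment), and the door is shut.

**Order of work:** I stood the blower on the coaster, then pulled the door open past its catch to about 1.5 rad. I loaded the canisters into compartments 2, 1, 0 and 3, then gripped the handle and swung the door shut until the catch drew it home.

**Checks that passed at the end:**
- **Door:** The scene camera showed no changed pixels around the cabinet compared with the start, and the handle was back at its shut position.
- **Blower:** It was still on the coaster within about 3 mm of where I placed it.
- **Loupe, cap and remote:** The loupe and cap pictures were unchanged. The remote's outline stayed in the same spot; the pixels that differed there look like the arm's shadow.

**What was less clean or not confirmed:**
- **Canisters after shutting:** I could not see them in the shut cabinet. All four lids were last seen in line and level at a door angle of about 0.9 rad.
- **Hard contact on the last canister:** While lowering it, the wrist force reached about 64 N, under the 120 N limit. The door was nudged about 0.06–0.08 rad wider. I do not know which part touched. If it was the gripper's body, that would be over the 40 N limit. The canister stood level with the others afterwards.
- **Tool tilt:** The gripper drifted to about 2.5° off vertical during the run.
- **Final composite picture:** I could not view it because the picture limit was reached, so the last checks are numeric only.

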